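Load the spring magazine of the bar feeder and hang its guard

TASK

Load the wrapper's bar feeder: lay every packed chocolate bar from the marble slab flat in the mouth of the spring-loaded magazine, one after another, and press each down until both catches have sprung back over it and hold it. Then hang the yellow guard frame over the loaded magazine with both holes on the two pins, fully down on the shoulders, let go, and leave the cocoa jug and the purple mug standing where they are.

Things in the scene. Friction and masses are not known exactly. Their poses are not given: they have to be found in the camera images.
- bar_1_center (a point): centre (half-way up) of the red-banded packed chocolate bar, a rigid brown box 120 x 48 x 22 mm (100 g) with a red band round its middle; x = its long axis, y = across (48 mm), z = up when flat. It starts flat on the marble slab (slab top 12 mm above the counter). None if absent. The bars are all alike but for the colour
- bar_2_center (a point): centre (half-way up) of the green-banded packed chocolate bar, a rigid brown box 120 x 48 x 22 mm (100 g) with a green band round its middle; x = its long axis, y = across (48 mm), z = up when flat. It starts flat on the marble slab (slab top 12 mm above the counter). None if absent. The bars are all alike but for the colour
- bar_3_center (a point): centre (half-way up) of the blue-banded packed chocolate bar, a rigid brown box 120 x 48 x 22 mm (100 g) with a blue band round its middle; x = its long axis, y = across (48 mm), z = up when flat. It starts flat on the marble slab (slab top 12 mm above the counter). None if absent. The bars are all alike but for the colour
- bar_4_center (a point): centre (half-way up) of the yellow-banded packed chocolate bar, a rigid brown box 120 x 48 x 22 mm (100 g) with a yellow band round its middle; x = its long axis, y = across (48 mm), z = up when flat. It starts flat on the marble slab (slab top 12 mm above the counter). None if absent. The bars are all alike but for the colour
- magazine: fixed bar magazine: an upright open-topped aluminium column on a grey base 250 x 116 x 12 mm; origin under the base's centre, on the counter; x = long axis of column and base (the bars lie lengthwise along it, either way round), z up. Shaft 124 x 52 mm inside, mouth flaring 11 mm outward to 157 mm up; the middle 63 mm of both long sides is open from top to bottom for the fingers
- mouth (a point): point on the shaft's axis at the catches' underside, 130 mm above the counter. A bar laid in the mouth rests on the catches' bevels (130 to 142 mm up), its underside about 138 mm up. Push its top, in the middle, 3 to 6 mm below the 130 mm, then let go: it is held with its top at 130 mm, earlier bars 22 mm lower each. About 8 N for the first bar, 15 N for the fourth
- catch_a (a joint): spring catch at the magazine's +x end, orange, 20 mm wide, bevelled above, flat below: 0 = sprung in, 9 mm into the shaft (holds a bar below it); grows to 0.0105 as a passing bar drives it out
- catch_b (a joint): the same at the -x end
- pin_1 (a point): centre of the shoulder at the foot of the pin at the magazine's +x end, 100 mm from the axis, 165 mm above the counter: a 20 mm steel post with a 12 mm pin on it, cone-tipped, that ends 36 mm above the shoulder
- pin_2 (a point): the same at the -x end
- lift (a joint): how far the spring-loaded white floor of the magazine has been pressed down (m): 0 empty (floor 128 mm above the counter), about 0.020 with one bar latched, 0.022 more for each further bar, stop at 0.100; stiffness 150 N/m, starting at about 4 N
- guard_center (a point): the yellow guard frame's middle at the level of its underside: a flat frame 244 x 84 x 6 mm, 250 g, with an 18 mm hole at 100 mm from the middle along its +x and -x; x = long axis, z = up. It starts flat on the counter; hung, its underside lies on the pins' shoulders, 165 mm above the counter. It may hang either way round
- guard_handle (a point): centre of the guard's black handle bar, 168 mm long (along the guard's x), 14 mm wide (y), 16 mm high, 46 mm above the guard's underside, open below and at its sides (a post of 8 mm stands 80 mm out at each end); axes as the guard's
- cocoa_jug: bystander: clear jug of cocoa, 137 x 187 x 178 mm, origin under its centre; leave it alone
- purple_mug: bystander: purple mug, 82 x 112 x 89 mm, origin under its centre; leave it alone

How it is judged:
On the way:
1. every bar is pressed down under the catches in the magazine (z of bar_1_center in the frame of magazine between 0.02 and 0.1215 m and horizontal distance between each of bar_1_center, bar_2_center, bar_3_center, bar_4_center and mouth below 0.006 m and angle between each of bar_1_center, bar_2_center, bar_3_center, bar_4_center's own z axis and vertical below 0.06 rad and angle between the x axis of each of bar_1_center, bar_2_center, bar_3_center, bar_4_center and the x axis of magazine, either way round below 0.12 rad and z of bar_2_center in the frame of magazine between 0.02 and 0.1215 m and z of bar_3_center in the frame of magazine between 0.02 and 0.1215 m and z of bar_4_center in the frame of magazine between 0.02 and 0.1215 m), for 0.2 s.
At the end, for the whole second after the job is handed in: Every bar present lies flat in the shaft, centre at most 121.5 mm above the counter, within 6 mm of the axis, level to 0.06 rad, lengthwise to 0.12 rad; the guard hangs on both pins, underside 162 to 168 mm up, within 8 mm of the axis, level to 0.04 rad; all released (all of step 1 and z of guard_center in the frame of magazine between 0.162 and 0.168 m and horizontal distance between guard_center and mouth below 0.008 m and angle between guard_center's own z axis and vertical below 0.04 rad and angle between the x axis of guard_center and the x axis of magazine, either way round below 0.06 rad and velocity of joint lift below 0.01 m/s); the robot touches nothing.
It fails at once if the cocoa jug is shoved or knocked over (distance of cocoa_jug from where it was at the start of the episode above 0.03 m or angle between cocoa_jug's own z axis and vertical above 0.3 rad).
It fails at once if the purple mug is shoved or knocked over (distance of purple_mug from where it was at the start of the episode above 0.03 m or angle between purple_mug's own z axis and vertical above 0.3 rad).
Of bar_1, bar_2, bar_3, bar_4 only 3 to 4 are there at a start; the rules pass over those that are not, and their reading is None.
At some moment in a run one of bar_1, bar_2, bar_3, bar_4, guard may be knocked a few centimetres aside while the robot is not near it.
It also fails if it takes over 210 s, if anything falls off the work surface, if the arm or the gripper's body presses on something with over 40 N, if the wrist force passes 120 N, or if a joint passes its speed limit or range.

ROBOT

A 6-joint arm with a two-finger parallel gripper is mounted at the origin on a cart in front of the work surface, level with it; the furniture and walls round the work are solid. World frame = base frame: x ahead of the robot, y to its left, z up, the work surface at z = 0. Lengths are in m, angles in rad, forces in N, time in s.
With the tool pointing down it reaches from about 0.25 to 0.725 m from the base axis. Payload 4 kg.
Tool frame: the origin (TCP) lies on the centre line of the jaws, within the pads' length; the fingertips stand 11 mm ahead of it and the grasp point (between the pads) lies 8 mm behind it; z points along the fingers, x is the direction in which the jaws open and shut, and the axes are right-handed (so a half turn about z gives the same grasp; the last joint's range is limited). The gripper opens to 85 mm and grips with 20 to 120 N. Pads are 22 mm wide; open, the fingers measure 114 mm over their backs; the gripper's body (76 mm by 85 mm) begins 54 mm behind the grasp point. The pads swing forward as they close: fully open they stand 13 mm farther back than shut.
Start: joints at [1.319, 0.241, 0.005, 1.335, 0, 1.571], TCP at [0.125, 0.484, 0.242] pointing down, gripper open.
Joint ranges: [-2.72, 2.72], [-1.05, 1.87], [-1.09, 1.28], [-1.99, 2.15], [-1.42, 1.44], [-3.14, 3.14]. Speed limits (rad/s): [2.79, 2.79, 3.14, 3.14, 3.14, 3.14].

INTERFACE

Orientations are given as a unit quaternion [x, y, z, w].
In Python, from workcell import bot, viewer, order gives the robot as it stands. The module is installed in compiled form; this text tells all that it offers.
- The arm moves only by the tool send_rows, never from a script. Its argument "increments" is a list that holds one entry, the list of rows, each a list of 4 numbers: the shift along the tool's x, y, z in m, then the turn about the tool's z in degrees. A call has exactly 8 rows; each row shifts and turns the pose as measured when the row begins, along the tool's axes as they then stand; what a row does not reach is not made up. A row lasts 1/10 s, in which the tool goes at most 50 mm and 8.59 degrees, less where a joint would pass 70% of its speed; a pose out of reach is approached as far as the arm can. A call is refused whole if a number of a shift passes 0.05 or a number of a turn 8.59, either way. A call with a gripper value outside its range is refused whole. "hand" is the closure, from -1 (fully open) to 1 (shut), so that 0 is half open, set as the call begins (left out, the last holds). The fingers move at their own pace and stop on an object; the grip force is fixed at half the most. Time passes only in rows, so rows that do not move let the fingers close, or fill a call up. It gives the time, the measured TCP pose, the force and the opening at its end, in the units of the state.
- bot.get_obs(): the state, without advancing time (a new reading comes with each control period).
- viewer.camera(name): name is "scene" or "top" or "wrist"; returns a dict with "image" (420x560x3 uint8, red, green, blue), "range_z" (420x560 float32, m along the optical axis (not along the pixel's ray), 0 where there is no reading), "camera_matrix" (3x3 intrinsics, pixels), "eye" and "rotation" of the camera in the world. Camera axes: x right, y down, z forward; pixel columns grow to the right and rows downward; lengths in m; the calibration is good to about 2 mm. A picture is of the moment at which its call begins.
- order.job_done(): hands the job in, once; it reports no verdict.
The state is a dict: "clock": time; "joint_pos": joint angles; "joint_vel": joint speeds; "tau": joint torques, N m; "eef_pos": TCP position; "tool_rot": TCP orientation; "ft_force": force on the tool from outside, world axes, zero at the start; "ft_torque": the same for the moment, N m; "grip_width": finger opening in m.
Only numpy, scipy, OpenCV 4.12 (cv2) and the standard library are available. Lean on these libraries where they do the work, as an engineer would, in place of code of your own. Each camera call takes 0.05 s, during which the arm holds its last target.

## Working session

There is one attempt and no reset: what is moved stays moved. The work goes in short steps, Python scripts to look and compute and a tool call to move; the robot and the scene stay as the last step left them, time stands still between calls to the robot, and variables do not carry over. Pictures are saved under pics/ and viewed, and the job is handed in when it is done.

Besides the shell and the picture viewer there is one more tool, called after "Call:" as name([rows], argument=value, ...), one row to a line, values as JSON. send_rows: Moves the arm, as the interface text tells. Its arguments: {"type":"object","properties":{"increments":{"type":"array","items":{"type":"array","items":{"type":"array","items":{"type":"number"}}}},"hand":{"type":"number"}},"required":["increments"]}

```bash
mkdir -p pics
cat > h.py <<'E'
import numpy as np, cv2
from workcell import bot, viewer, order
def cam(n,f=None):
    c=viewer.camera(n)
    if f: cv2.imwrite('pics/'+f,c['image'][:,:,::-1])
    return c
def pts(c):
    K=np.array(c['camera_matrix']);z=c['range_z'];h,w=z.shape
    u,v=np.meshgrid(np.arange(w),np.arange(h))
    P=np.stack([(u-K[0,2])/K[0,0]*z,(v-K[1,2])/K[1,1]*z,z],-1)
    return P@np.array(c['rotation']).T+np.array(c['eye'])
E
python3 - <<'E'
from h import *
o=bot.get_obs();print({k:np.round(v,3) for k,v in o.items()})
for n in('scene','top','wrist'):
    c=cam(n,n+'0.png');print(n,np.round(c['eye'],3),np.round(c['rotation'],3).tolist(),np.round(c['camera_matrix'],1).tolist())
    P=pts(c);print(P[200,280], P[380,280])
E
```

```text
{'clock': np.float64(0.0), 'joint_pos': array([1.319, 0.241, 0.004, 1.335, 0.   , 1.571]), 'joint_vel': array([-0.001,  0.   , -0.002,  0.   , -0.002, -0.001]), 'tau': array([ 0.0000e+00, -3.7232e+01,  2.5241e+01,  1.7000e-02,  0.0000e+00,
        0.0000e+00]), 'eef_pos': array([0.124, 0.484, 0.241]), 'tool_rot': array([ 0.79 ,  0.613, -0.001,  0.001]), 'ft_force': array([-0.282,  0.427,  0.599]), 'ft_torque': array([-0.01 ,  0.017,  0.01 ]), 'grip_width': np.float64(0.085)}
scene [-0.017 -0.484  0.826] [0.83, -0.396, 0.163, -0.358] [[404.8, 0.0, 278.8], [0.0, 404.8, 212.8], [0.0, 0.0, 1.0]]Traceback (most recent call last):
  File "<stdin>", line 5, in <module>
  File "h.py", line 11, in pts
    return P@np.array(c['rotation']).T+np.array(c['eye'])
           ~^~~~~~~~~~~~~~~~~~~~~~~~~~
ValueError: matmul: Input operand 1 has a mismatch in its core dimension 0, with gufunc signature (n?,k),(k,m?)->(n?,m?) (size 4 is different from 3)
```

```bash
sed -i "s/np.array(c\['rotation'\]).T/R.from_quat(c['rotation']).as_matrix().T/; 1a from scipy.spatial.transform import Rotation as R" h.py
python3 - <<'E'
from h import *
for n in('scene','top','wrist'):
    c=cam(n,n+'0.png');print(n,np.round(c['eye'],3),np.round(c['rotation'],3).tolist(),np.round(c['camera_matrix'],1).tolist())
    P=pts(c);print(P[200,280], P[380,280])
    np.save(n+'0.npy',P);np.save(n+'0i.npy',c['image'])
E
```

```text
scene [-0.017 -0.484  0.826] [0.83, -0.396, 0.163, -0.358] [[404.8, 0.0, 278.8], [0.0, 404.8, 212.8], [0.0, 0.0, 1.0]]
[6.90140098e-01 1.03456499e-01 6.52610624e-04] [ 0.26026695 -0.24702593 -0.0003397 ]
top [0.353 0.003 1.442] [-0.702, 0.708, -0.058, 0.051] [[531.3, 0.0, 277.0], [0.0, 531.3, 213.4], [0.0, 0.0, 1.0]]
[ 0.61336041 -0.02002291  0.00350729] [ 0.13544414 -0.0151608   0.00214525]
wrist [0.043 0.505 0.372] [0.78, 0.604, 0.099, 0.13] [[339.5, 0.0, 276.8], [0.0, 339.5, 207.4], [0.0, 0.0, 1.0]]
[ 0.34959825  0.43342289 -0.6239859 ] [ 0.41579604  0.4123728  -0.00218866]
```

View pics/scene0.png

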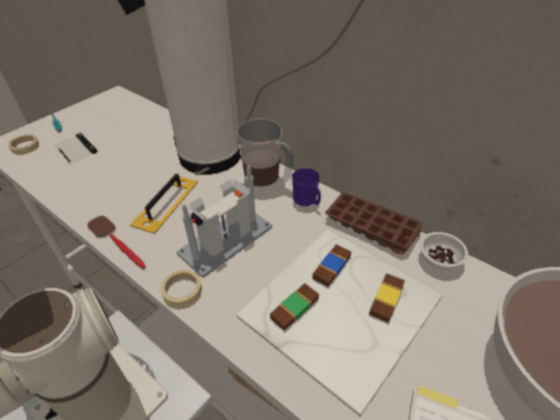

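View pics/top0.png

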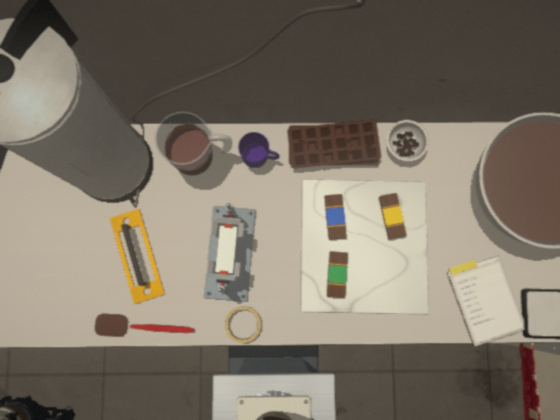

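View pics/wrist0.png

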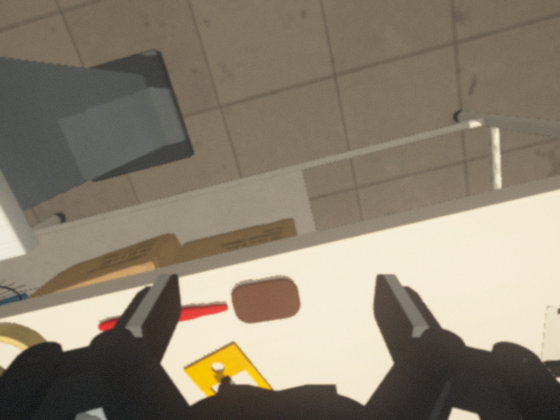

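```bash
cat >> h.py <<'E'
def rect(P,m):
    """minAreaRect in world xy of masked points -> center, long, short, yaw(deg) of long axis"""
    q=P[m][:,:2].astype(np.float32)
    (c,s,a)=cv2.minAreaRect(q*1000)
    b=cv2.boxPoints((c,s,a));e=[b[1]-b[0],b[2]-b[1]]
    l=max(e,key=np.linalg.norm)
    y=np.degrees(np.arctan2(l[1],l[0]))%180
    return np.array(c)/1000,max(s),min(s),y
def bars(c,zlo=0.02,zhi=0.05):
    P=pts(c);im=c['image'];hsv=cv2.cvtColor(im,cv2.COLOR_RGB2HSV)
    m=((P[...,2]>zlo)&(P[...,2]<zhi)&(P[...,0]>.2)&(P[...,0]<.62)&(P[...,1]<.05)&(hsv[...,1]>60)).astype(np.uint8)
    n,L,st,ce=cv2.connectedComponentsWithStats(m,connectivity=4)
    for i in range(1,n):
        if st[i,4]<150: continue
        mm=L==i
        h=hsv[mm];h=h[h[:,1]>150]
        print('px',np.round(ce[i]),'n',st[i,4],'z',np.round(np.median(P[mm][:,2]),4),'hue',np.median(h[h[:,2]>80][:,0]) if (h[:,2]>80).any() else None,[np.round(x,4) for x in rect(P,mm)])
E
python3 - <<'E'
from h import *
for n in ('top','scene'):
    print(n);bars(cam(n))
c=cam('top');P=pts(c);im=c['image'];hsv=cv2.cvtColor(im,cv2.COLOR_RGB2HSV)
z=P[...,2];r=lambda lo,hi:(z>lo)&(z<hi)
Y=(hsv[...,0]>15)&(hsv[...,0]<30)&(hsv[...,1]>150)&(P[...,1]>.2)&(P[...,1]<.5)&(P[...,0]>.1)
print('guard',[np.round(x,4) for x in rect(P,Y)],np.median(z[Y]))
reg=(P[...,1]>0.0)&(P[...,1]<.22)&(P[...,0]>.2)&(P[...,0]<.5)
for lo,hi in((.008,.02),(.120,.135),(.145,.17),(.175,.21)):
    m=reg&r(lo,hi)
    if m.sum()>5: print(lo,hi,m.sum(),[np.round(x,4) for x in rect(P,m)],np.median(z[m]))
h=(P[...,1]>.2)&(P[...,1]<.4)&(P[...,0]>.1)&(P[...,0]<.4)&r(.04,.07)
print('handle',h.sum(),[np.round(x,4) for x in rect(P,h)],np.median(z[h]))
for a,b in (((370,420),(120,150)),):pass
cv2.imwrite('pics/mag.png',cv2.resize(im[190:315,90:270],None,fx=4,fy=4)[:,:,::-1])
E
```

```text
top
px [335. 217.] n 716 z 0.0335 hue None [array([ 0.5624, -0.1669]), np.float64(116.2292), np.float64(48.7201), np.float32(3.9643)]
px [392. 216.] n 782 z 0.0334 hue 23.0 [array([ 0.5631, -0.321 ]), np.float64(117.8828), np.float64(50.9961), np.float32(9.7505)]
px [337. 274.] n 803 z 0.0336 hue None [array([ 0.4083, -0.1677]), np.float64(118.3742), np.float64(49.3316), np.float32(173.3357)]
scene
px [341. 252.] n 175 z 0.0345 hue 11.0 [array([ 0.6039, -0.1662]), np.float64(46.2066), np.float64(31.5941), np.float32(92.18)]
px [328. 269.] n 565 z 0.0345 hue 108.0 [array([ 0.5442, -0.1709]), np.float64(84.5523), np.float64(46.4874), np.float32(4.1874)]
px [386. 297.] n 923 z 0.0345 hue 23.0 [array([ 0.5615, -0.3231]), np.float64(119.754), np.float64(48.5916), np.float32(10.4049)]
px [294. 306.] n 1022 z 0.0343 hue 11.0 [array([ 0.4066, -0.1698]), np.float64(117.9452), np.float64(48.8788), np.float32(174.7672)]
guard [array([0.4646, 0.3696]), np.float64(242.6726), np.float64(84.3921), np.float32(17.7619)] 0.005700406124942603
0.008 0.02 1372 [array([0.3669, 0.1217]), np.float64(264.3145), np.float64(199.4539), np.float32(0.8762)] 0.012099635881765769
0.12 0.135 645 [array([0.4365, 0.1231]), np.float64(136.855), np.float64(50.8382), np.float32(168.8823)] 0.12781280869052303
0.145 0.17 341 [array([0.4295, 0.1045]), np.float64(128.9816), np.float64(85.0396), np.float32(128.505)] 0.15283225683163115
0.175 0.21 24 [array([0.37  , 0.1266]), np.float64(10.0344), np.float64(9.2912), np.float32(89.5811)] 0.1955437904527192
handle 43 [array([0.3929, 0.347 ]), np.float64(17.432), np.float64(14.5049), np.float32(15.7198)] 0.05311265041136104
```

View pics/mag.png

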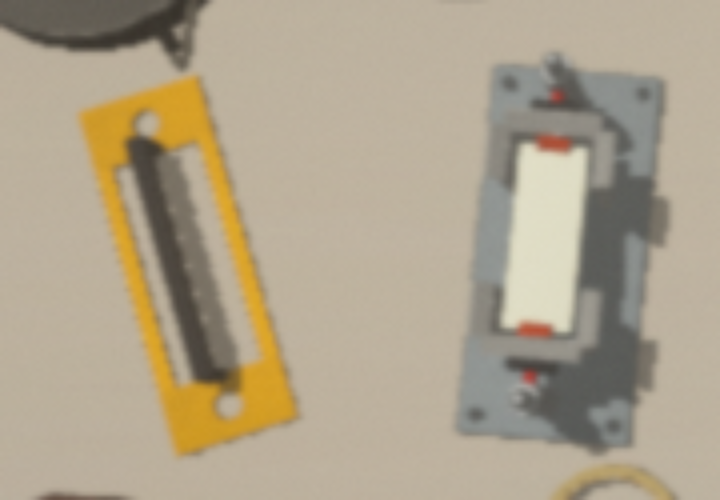

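```bash
cat >> h.py <<'E'
def ray(c,u,v,z):
    K=np.array(c['camera_matrix']);d=R.from_quat(c['rotation']).as_matrix()@np.array([(u-K[0,2])/K[0,0],(v-K[1,2])/K[1,1],1])
    e=np.array(c['eye']);return e+d*(z-e[2])/d[2]
E
python3 - <<'E'
from h import *
for n in('top','scene'):
    c=cam(n);P=pts(c);im=c['image'];hsv=cv2.cvtColor(im,cv2.COLOR_RGB2HSV);z=P[...,2]
    reg=(P[...,1]>0.0)&(P[...,1]<.22)&(P[...,0]>.2)&(P[...,0]<.55)
    def big(m):
        k,L,st,ce=cv2.connectedComponentsWithStats(m.astype(np.uint8),connectivity=4)
        i=1+np.argmax(st[1:,4]);return L==i,ce[i],st[i,4]
    m,ce,a=big(reg&(z>.124)&(z<.131)&(hsv[...,2]>150));print(n,'floor',ce,a,[np.round(x,4) for x in rect(P,m)],np.median(z[m]))
    m,ce,a=big(reg&(z>.009)&(z<.015));print(n,'base',ce,a,[np.round(x,4) for x in rect(P,m)])
    m,ce,a=big(reg&(z>.009)&(z<.21));print(n,'all>9mm',ce,a,[np.round(x,4) for x in rect(P,m)])
    m=reg&(z>.185)&(z<.21)
    k,L,st,ce=cv2.connectedComponentsWithStats(m.astype(np.uint8))
    for i in range(1,k):print(n,'pin',ce[i],st[i,4],P[L==i].mean(0),P[L==i].max(0))
    for lab,cond in(('orange',(hsv[...,0]<8)&(hsv[...,1]>140)&(hsv[...,2]>120)),):
        k,L,st,ce=cv2.connectedComponentsWithStats((cond&reg).astype(np.uint8))
        for i in range(1,k):
            if st[i,4]>3:print(n,lab,ce[i],st[i,4],np.round(np.median(P[L==i],0),4))
    x,y,w,h=(200,195,62,115) if n=='top' else(170,160,110,110)
    cv2.imwrite(f'pics/m_{n}.png',cv2.resize(im[y:y+h,x:x+w],None,fx=5,fy=5,interpolation=cv2.INTER_CUBIC)[:,:,::-1])
E
```

```text
top floor [225.48382126 249.35130971] 649 [array([0.4691, 0.1182]), np.float64(112.626), np.float64(43.8817), np.float32(174.9022)] 0.1276473968392573
top base [236.1561086  272.66628959] 884 [array([0.4472, 0.1201]), np.float64(206.5468), np.float64(114.8812), np.float32(174.5806)]
top all>9mm [228.07753416 258.43025103] 3147 [array([0.4492, 0.1208]), np.float64(210.4534), np.float64(118.3156), np.float32(175.3063)]
top pin [218.90909091 289.09090909] 22 [0.36969613 0.12689284 0.19558238] [0.37461112 0.13202473 0.20249263]
top orange [227.8125 225.1875] 16 [0.5267 0.1124 0.1367]
top orange [223.23076923 272.46153846] 13 [0.4116 0.1223 0.136 ]
top orange [191.2 329.8] 10 [0.2664 0.2168 0.0114]
scene floor [220.82075472 205.48113208] 424 [array([0.4695, 0.1157]), np.float64(110.0638), np.float64(46.7862), np.float32(175.316)] 0.12903845680902537
scene base [219.14537108 247.98010712] 1307 [array([0.4485, 0.1168]), np.float64(212.345), np.float64(118.1144), np.float32(174.3262)]
scene all>9mm [217.17833259 227.72313865] 4486 [array([0.4484, 0.1173]), np.float64(212.6961), np.float64(118.7478), np.float32(174.8562)]
scene pin [183.76666667 206.83333333] 30 [0.36712264 0.12304158 0.19532797] [0.37264181 0.12827774 0.20333498]
scene orange [237.53333333 192.86666667] 15 [0.526  0.1099 0.1368]
scene orange [192.83333333 219.83333333] 6 [0.3827 0.1227 0.1415]
scene orange [141.85714286 266.14285714] 7 [0.2629 0.2161 0.0098]
```

View pics/m_scene.png

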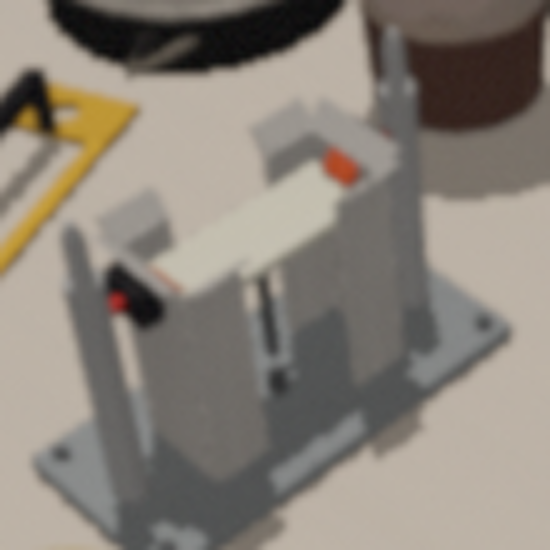

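View pics/m_top.png

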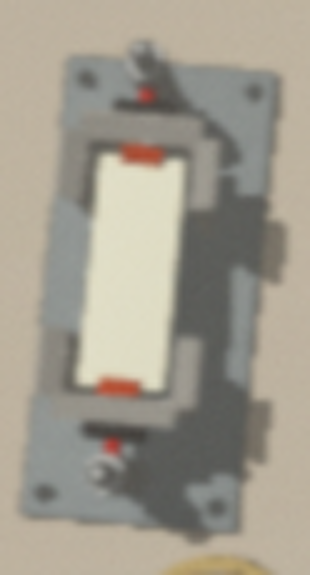

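```bash
cat >> h.py <<'E'
def go(x=None,y=None,z=None,yaw=None):
    """print remaining tool-frame increments; yaw = desired direction (deg) of tool y (mod 180)"""
    o=bot.get_obs();p=o['eef_pos'];M=R.from_quat(o['tool_rot']).as_matrix()
    ty=np.degrees(np.arctan2(M[1,1],M[0,1]))
    t=np.array([p[0] if x is None else x,p[1] if y is None else y,p[2] if z is None else z])
    d=M.T@(t-p)
    tn=0 if yaw is None else (-(yaw-ty)+90)%180-90
    d2=R.from_euler('z',-tn,degrees=True).as_matrix()@d
    print('t',round(float(o['clock']),2),'pos',np.round(p,4),'ty',round(ty,2),'F',np.round(o['ft_force'],1),'w',round(float(o['grip_width']),4),'j',np.round(o['joint_pos'],2))
    print('  d before turn',np.round(d*1000,1),'d after turn',np.round(d2*1000,1),'turn',round(tn,2), 'tz',np.round(M[:,2],3))
E
python3 - <<'E'
from h import *
go(.407,-.169,.241,-5.9)
E
```

```text
t 0.45 pos [0.1245 0.4842 0.2422] ty -14.43 F [ 0.  -0.3  0.3] w 0.0851 j [1.32 0.24 0.   1.34 0.   1.57]
  d before turn [-562.2  436.3    1.3] d after turn [-620.7  348.1    1.3] turn -8.53 tz [-0. -0. -1.]
```

Call:
send_rows([
  [[0,0,0,-8.5],[-0.04,0.022,0,0],[-0.04,0.022,0,0],[-0.04,0.022,0,0],[-0.04,0.022,0,0],[-0.04,0.022,0,0],[-0.04,0.022,0,0],[-0.04,0.022,0,0]],
])

```text
clock: 1.25
eef_pos: [0.2537, 0.1868, 0.2409]
tool_rot: [0.736, 0.677, 0.002, 0.0]
ft_force: [1.7, 0.2, -0.0]
grip_width: 0.0852
```

```bash
python3 -c "
from h import *
go(.407,-.169,.241,-5.9)"
```

```text
t 1.25 pos [0.2537 0.1868 0.2409] ty -4.81 F [ 1.7  0.2 -0. ] w 0.0852 j [ 0.63 -0.14 -0.4   1.3   0.    0.72]
  d before turn [-341.7  182.6   -0.6] d after turn [-338.2  189.1   -0.6] turn 1.09 tz [ 0.004  0.003 -1.   ]
```

Call:
send_rows([
  [[-0.04,0.0225,0,0.5],[-0.04,0.0225,0,0.5],[-0.04,0.0225,0,0],[-0.04,0.0225,0,0],[-0.04,0.0225,0,0],[-0.04,0.0225,0,0],[-0.04,0.0225,0,0],[-0.04,0.0225,0,0]],
])

```text
clock: 2.05
eef_pos: [0.405, -0.1648, 0.2442]
tool_rot: [0.743, 0.67, 0.008, 0.004]
ft_force: [1.2, 0.4, -0.2]
grip_width: 0.0852
```

```bash
python3 -c "
from h import *
go(.407,-.169,.241,-5.9)
c=cam('wrist','w1.png')
go(.407,-.169,.241,-5.9)
"
```

```text
t 2.05 pos [ 0.405  -0.1648  0.2442] ty -5.9 F [ 1.2  0.4 -0.2] w 0.0852 j [-0.39  0.1  -0.16  1.3   0.01 -0.29]
  d before turn [-4.   2.4  3.2] d after turn [-4.   2.4  3.2] turn -0.0 tz [ 0.017  0.005 -1.   ]
t 2.1 pos [ 0.4082 -0.1709  0.2439] ty -6.18 F [ 5.5 -5.7  2.2] w 0.0854 j [-0.4   0.11 -0.15  1.29  0.01 -0.29]
  d before turn [ 1.7 -1.4  2.8] d after turn [ 1.7 -1.4  2.8] turn -0.28 tz [ 0.019 -0.001 -1.   ]
```

View pics/w1.png

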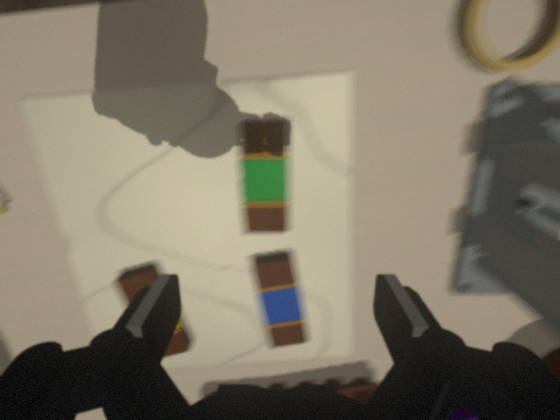

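Call:
send_rows([
  [[0.002,-0.001,0.03,0],[0,0,0.03,0],[0,0,0.03,0],[0,0,0.03,0],[0,0,0.01,0],[0,0,0,0],[0,0,0,0],[0,0,0,0]],
])

```text
clock: 2.9
eef_pos: [0.4138, -0.1738, 0.1131]
tool_rot: [0.747, 0.665, 0.008, 0.01]
ft_force: [0.6, 0.1, 0.0]
grip_width: 0.0853
```

```bash
python3 -c "
from h import *
go(.407,-.169,.026,-5.9)
c=cam('wrist','w2.png')
bars(c)
bars(cam('top'))
"
```

```text
t 2.9 pos [ 0.4138 -0.1738  0.1131] ty -6.68 F [0.6 0.1 0. ] w 0.0853 j [-0.4   0.23 -0.37  0.94  0.01 -0.29]
  d before turn [ 4.  -9.6 86.8] d after turn [ 4.2 -9.6 86.8] turn -0.78 tz [ 0.026 -0.004 -1.   ]
px [280. 201.] n 12581 z 0.033 hue 19.0 [array([ 0.4076, -0.1711]), np.float64(120.1527), np.float64(49.0491), np.float32(174.5613)]
px [296. 352.] n 4039 z 0.0328 hue 110.0 [array([ 0.531 , -0.1725]), np.float64(59.463), np.float64(48.7704), np.float32(3.177)]
px [335. 217.] n 723 z 0.0337 hue None [array([ 0.5619, -0.1669]), np.float64(117.1458), np.float64(49.1088), np.float32(4.1038)]
px [392. 216.] n 791 z 0.0335 hue 24.0 [array([ 0.5631, -0.3207]), np.float64(118.5432), np.float64(50.3038), np.float32(9.6045)]
```

View pics/w2.png

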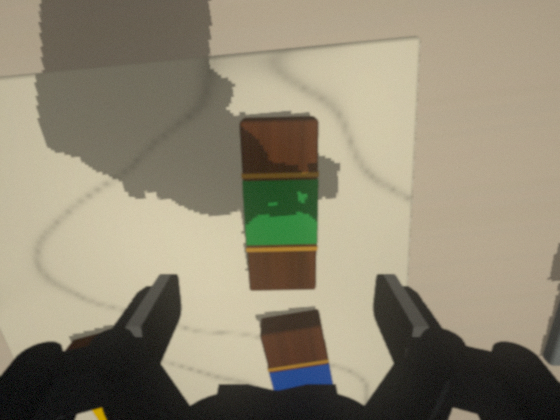

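Call:
send_rows([
  [[0.002,-0.005,0,-0.4],[0,-0.005,0,-0.4],[0,0,0.015,0],[0,0,0.015,0],[0,0,0.015,0],[0,0,0.01,0],[0,0,0,0],[0,0,0,0]],
])

```text
clock: 3.8
eef_pos: [0.4065, -0.1717, 0.0608]
tool_rot: [0.741, 0.671, 0.01, 0.015]
ft_force: [-0.5, -0.4, 0.6]
grip_width: 0.0851
```

```bash
python3 -c "
from h import *
go(.407,-.170,.026,-5.7)
"
```

```text
t 3.8 pos [ 0.4065 -0.1717  0.0608] ty -5.72 F [-0.5 -0.4  0.6] w 0.0851 j [-0.4   0.28 -0.47  0.79  0.01 -0.3 ]
  d before turn [ 1.9 -0.9 34.8] d after turn [ 1.9 -0.9 34.8] turn -0.02 tz [ 0.035 -0.008 -0.999]
```

Call:
send_rows([
  [[0.002,-0.001,0,0],[0,0,0,0],[0,0,0,0],[0,0,0,0],[0,0,0,0],[0,0,0,0],[0,0,0,0],[0,0,0,0]],
])

```text
clock: 4.6
eef_pos: [0.4073, -0.1701, 0.0632]
tool_rot: [0.741, 0.671, 0.011, 0.017]
ft_force: [0.3, 0.4, -1.1]
grip_width: 0.0855
```

```bash
python3 -c "
from h import *
go(.407,-.170,.026,-5.7)
"
```

```text
t 4.6 pos [ 0.4073 -0.1701  0.0632] ty -5.71 F [ 0.3  0.4 -1.1] w 0.0855 j [-0.4   0.27 -0.47  0.79  0.01 -0.3 ]
  d before turn [ 0.3 -1.8 37.1] d after turn [ 0.3 -1.8 37.1] turn -0.01 tz [ 0.04  -0.01  -0.999]
```

Call:
send_rows([
  [[0,-0.002,0.015,0],[0,0,0.015,0],[0,0,0.006,0],[0,0,0.002,0],[0,0,0,0],[0,0,0,0],[0,0,0,0],[0,0,0,0]],
])

```text
clock: 5.4
eef_pos: [0.4086, -0.1711, 0.0258]
tool_rot: [0.741, 0.671, 0.012, 0.019]
ft_force: [-0.4, -0.0, -0.5]
grip_width: 0.0854
```

```bash
python3 -c "
from h import *
go(.407,-.170,.026,-5.7)
"
```

```text
t 5.4 pos [ 0.4086 -0.1711  0.0258] ty -5.71 F [-0.4 -0.  -0.5] w 0.0854 j [-0.4   0.33 -0.52  0.68  0.01 -0.3 ]
  d before turn [ 1.  -1.7 -0.3] d after turn [ 1.  -1.7 -0.3] turn -0.01 tz [ 0.043 -0.012 -0.999]
```

Call:
send_rows([
  [[0.001,-0.002,0,0],[0,0,0,0],[0,0,0,0],[0,0,0,0],[0,0,0,0],[0,0,0,0],[0,0,0,0],[0,0,0,0]],
], hand=1)

```text
clock: 6.2
eef_pos: [0.4071, -0.1701, 0.0268]
tool_rot: [0.741, 0.671, 0.012, 0.02]
ft_force: [-1.3, -0.3, 0.2]
grip_width: 0.0468
```

```bash
python3 -c "
from h import *
go(.407,-.170,.026,-5.7)
"
```

```text
t 6.2 pos [ 0.4071 -0.1701  0.0268] ty -5.7 F [-1.3 -0.3  0.2] w 0.0468 j [-0.4   0.33 -0.52  0.68  0.01 -0.3 ]
  d before turn [ 0.1 -0.1  0.8] d after turn [ 0.1 -0.1  0.8] turn 0.0 tz [ 0.045 -0.012 -0.999]
```

Grasped (width ~47 mm). Lift.

Call:
send_rows([
  [[0,0,-0.03,0],[0,0,-0.03,0],[0,0,-0.03,0],[0,0,-0.03,0],[0,0,-0.03,0],[0,0,-0.03,0],[0,0,-0.03,0],[0,0,-0.03,0]],
])

```text
clock: 7.0
eef_pos: [0.3915, -0.1651, 0.2691]
tool_rot: [0.741, 0.671, 0.009, 0.012]
ft_force: [0.1, -0.8, -1.4]
grip_width: 0.0469
```

```bash
python3 -c "
from h import *
go(.4693,.117,.25,-5)
"
```

```text
t 7.0 pos [ 0.3915 -0.1651  0.2691] ty -5.71 F [ 0.1 -0.8 -1.4] w 0.0469 j [-0.4   0.06 -0.14  1.34  0.01 -0.3 ]
  d before turn [288.5  48.7  19.7] d after turn [287.9  52.3  19.7] turn -0.71 tz [ 0.029 -0.006 -1.   ]
```

Call:
send_rows([
  [[0.036,0.006,0,-0.7],[0.036,0.006,0,0],[0.036,0.006,0,0],[0.036,0.006,0,0],[0.036,0.006,0,0],[0.036,0.006,0,0],[0.036,0.006,0,0],[0.03,0.006,0,0]],
])

```text
clock: 7.8
eef_pos: [0.4695, 0.1161, 0.2741]
tool_rot: [0.741, 0.671, 0.011, 0.018]
ft_force: [0.5, -1.3, 0.1]
grip_width: 0.0466
```

```bash
python3 -c "
from h import *
go(.4693,.117,.22,-5)
"
```

```text
t 7.8 pos [0.4695 0.1161 0.2741] ty -5.65 F [ 0.5 -1.3  0.1] w 0.0466 j [ 0.26  0.17 -0.    1.36 -0.02  0.35]
  d before turn [ 1.2 -2.5 54. ] d after turn [ 1.3 -2.4 54. ] turn -0.65 tz [ 0.04  -0.011 -0.999]
```

Call:
send_rows([
  [[0.001,-0.002,0.015,-0.6],[0,0,0.015,0],[0,0,0.012,0],[0,0,0.008,0],[0,0,0,0],[0,0,0,0],[0,0,0,0],[0,0,0,0]],
])

```text
clock: 8.6
eef_pos: [0.4702, 0.122, 0.2215]
tool_rot: [0.735, 0.678, 0.011, 0.017]
ft_force: [0.0, 0.2, -1.1]
grip_width: 0.0465
```

```bash
python3 -c "
from h import *
go(.4693,.117,.2,-5)
c=cam('scene','s3.png');P=pts(c)
hsv=cv2.cvtColor(c['image'],cv2.COLOR_RGB2HSV)
cv2.imwrite('pics/s3b.png',cv2.resize(c['image'][120:280,140:300],None,fx=4,fy=4)[:,:,::-1])
c=cam('top');cv2.imwrite('pics/t3b.png',cv2.resize(c['image'][160:320,150:310],None,fx=4,fy=4)[:,:,::-1])
c=cam('wrist','w3.png')
go(.4693,.117,.2,-5)
"
```

```text
t 8.6 pos [0.4702 0.122  0.2215] ty -4.55 F [ 0.   0.2 -1.1] w 0.0465 j [ 0.27  0.2  -0.11  1.23 -0.02  0.35]
  d before turn [-5.  -1.4 21.5] d after turn [-5.  -1.4 21.5] turn 0.45 tz [ 0.039 -0.01  -0.999]
t 8.75 pos [0.4702 0.1221 0.2214] ty -4.55 F [-0.2 -0.  -0.8] w 0.0466 j [ 0.27  0.2  -0.11  1.23 -0.02  0.35]
  d before turn [-5.  -1.3 21.4] d after turn [-5.  -1.3 21.4] turn 0.45 tz [ 0.039 -0.01  -0.999]
```

View pics/s3b.png

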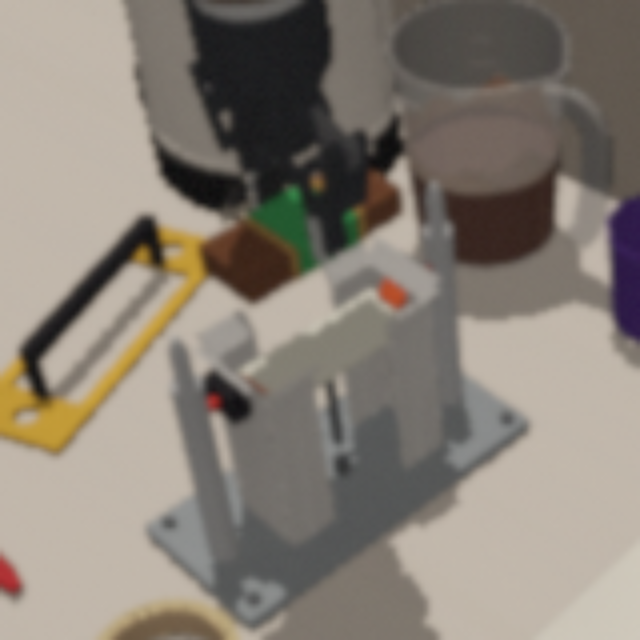

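View pics/t3b.png

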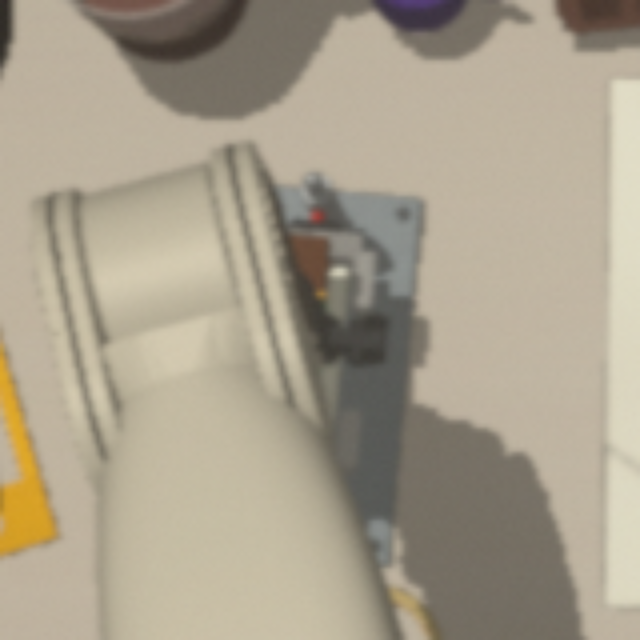

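View pics/w3.png

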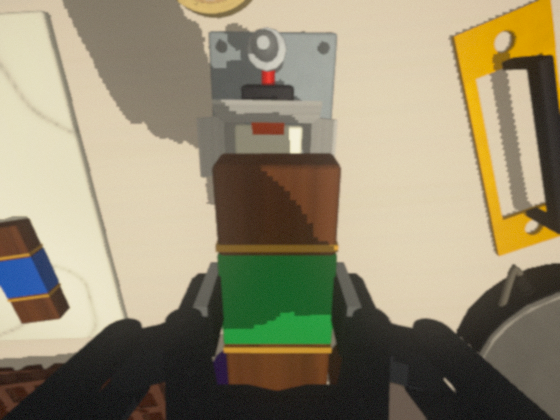

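```bash
cat >> h.py <<'E'
def magw():
    c=cam('wrist');P=pts(c);hsv=cv2.cvtColor(c['image'],cv2.COLOR_RGB2HSV);z=P[...,2]
    m=(z>.175)&(z<.206)&(P[...,0]<.40)&(P[...,0]>.3)&(P[...,1]>.08)&(P[...,1]<.17)
    q=P[m];print('pin2 n',m.sum(),'mid',np.round((q.min(0)+q.max(0))/2,4),'ext',np.round(q.max(0)-q.min(0),4),'zmax',q[:,2].max())
    m=(z>.145)&(z<.165)&(P[...,0]<.42)&(P[...,0]>.36)&(P[...,1]>.04)&(P[...,1]<.2)
    q=P[m];r=rect(P,m);print('col top n',m.sum(),r)
    m=(hsv[...,0]<10)&(hsv[...,1]>150)&(z>.12)&(z<.15)&(P[...,0]<.45)&(P[...,1]>.04)
    k,L,st,ce=cv2.connectedComponentsWithStats(m.astype(np.uint8))
    for i in range(1,k):
        if st[i,4]>60: print('catch',ce[i],st[i,4],np.round(P[L==i].mean(0),4),np.round(P[L==i].min(0),4),np.round(P[L==i].max(0),4))
    e=np.array(c['eye']); Pc=(P-e)@R.from_quat(c['rotation']).as_matrix()
    return c,P,hsv
E
python3 - <<'E'
from h import *
c,P,hsv=magw();z=P[...,2]
o=bot.get_obs();M=R.from_quat(o['tool_rot']).as_matrix()
T=(P-o['eef_pos'])@M   # tool frame
m=(T[...,2]>-.03)&(T[...,2]<.0)&(abs(T[...,0])<.03)&(T[...,1]>-.08)&(T[...,1]<.03)&(hsv[...,1]>90)
q=T[m];print(m.sum(),q.min(0),q.max(0),np.median(q,0))
f=m&(T[...,1]<-.03);A=np.c_[T[f][:,:2],np.ones(f.sum())];print('plane',np.linalg.lstsq(A,T[f][:,2],rcond=None)[0])
print('edge y lo',np.percentile(q[:,1],[0.5,2]),'x',np.percentile(T[f][:,0],[.5,99.5]))
E
```

```text
pin2 n 703 mid [0.3683 0.1243 0.1887] ext [0.0119 0.0114 0.0269] zmax 0.2022049053325073
col top n 4977 (array([0.38999649, 0.11999757]), 80.63689422607422, 59.95991134643555, np.float32(89.98052))
catch [267.66037736  77.79245283] 159 [0.3815 0.1231 0.1393] [0.378  0.1196 0.1354] [0.3851 0.127  0.1412]
catch [267.23417722 128.17721519] 316 [0.4103 0.1202 0.136 ] [0.4059 0.1111 0.1306] [0.4146 0.13   0.1417]
22732 [-0.02473574 -0.05958229 -0.0292705 ] [ 2.46445019e-02  2.99954135e-02 -7.40198978e-06] [-9.64816515e-05 -2.25726748e-02 -7.32952116e-03]
plane [-0.00705524 -0.01147725 -0.00847968]
edge y lo [-0.05926486 -0.05893774] x [-0.02319511  0.02268881]
```

```bash
python3 -c "
from h import *
go(.468,.1155,.178,-5.1)
"
```

```text
t 8.8 pos [0.4701 0.1221 0.2213] ty -4.54 F [-0.1 -0.3 -0.8] w 0.0466 j [ 0.27  0.2  -0.11  1.23 -0.02  0.35]
  d before turn [-6.4 -3.3 43.2] d after turn [-6.5 -3.2 43.2] turn 0.56 tz [ 0.039 -0.01  -0.999]
```

Call:
send_rows([
  [[-0.0065,-0.003,0,0.5],[0,0,0.01,0],[0,0,0.01,0],[0,0,0.01,0],[0,0,0.01,0],[0,0,0,0],[0,0,0,0],[0,0,0,0]],
])

```text
clock: 9.6
eef_pos: [0.4669, 0.1145, 0.1764]
tool_rot: [0.738, 0.675, 0.01, 0.016]
ft_force: [0.6, 0.2, -1.0]
grip_width: 0.0468
```

```bash
python3 -c "
from h import *
go(.468,.1155,.178,-5.1)
magw()
c=cam('wrist','w4.png')
"
```

```text
t 9.6 pos [0.4669 0.1145 0.1764] ty -5.1 F [ 0.6  0.2 -1. ] w 0.0468 j [ 0.25  0.22 -0.2   1.12 -0.02  0.34]
  d before turn [ 1.1  1.  -1.6] d after turn [ 1.1  1.  -1.6] turn -0.0 tz [ 0.036 -0.011 -0.999]
pin2 n 1355 mid [0.3684 0.1244 0.1884] ext [0.0118 0.0118 0.0262] zmax 0.20147956246252152
col top n 7814 (array([0.39001767, 0.1199868 ]), 80.19503784179688, 59.95273971557617, np.float32(90.004845))
catch [280.          84.31889764] 254 [0.3815 0.1231 0.1393] [0.3776 0.1194 0.1356] [0.3851 0.1268 0.1416]
catch [279.7037037  146.45969499] 459 [0.4103 0.1205 0.1362] [0.4059 0.1108 0.1307] [0.4148 0.13   0.1414]
```

View pics/w4.png

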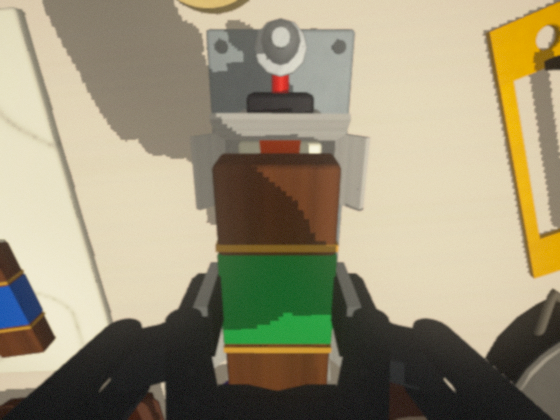

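Call:
send_rows([
  [[0.001,0.001,0,0],[0,0,0.005,0],[0,0,0.005,0],[0,0,0.005,0],[0,0,0.005,0],[0,0,0,0],[0,0,0,0],[0,0,0,0]],
])

```text
clock: 10.5
eef_pos: [0.4694, 0.1161, 0.1575]
tool_rot: [0.738, 0.675, 0.012, 0.017]
ft_force: [-1.3, -1.2, 2.1]
grip_width: 0.0466
```

```bash
python3 -c "
from h import *
go(.468,.1155,.1165,-5.1)
c=cam('wrist','w5.png')
"
```

```text
t 10.5 pos [0.4694 0.1161 0.1575] ty -5.07 F [-1.3 -1.2  2.1] w 0.0466 j [ 0.25  0.24 -0.23  1.07 -0.02  0.34]
  d before turn [-0.5 -3.  40.9] d after turn [-0.5 -3.  40.9] turn 0.03 tz [ 0.04  -0.009 -0.999]
```

View pics/w5.png

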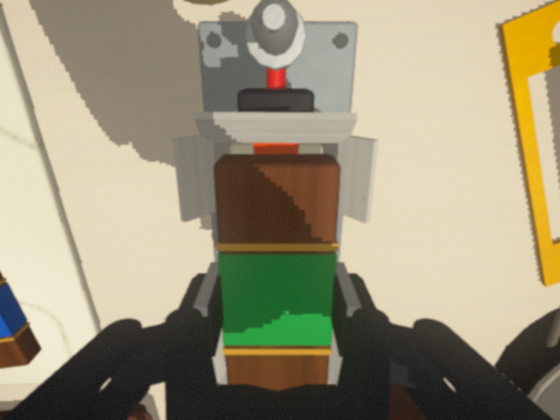

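Call:
send_rows([
  [[-0.0005,-0.002,0.005,0],[0,0,0.005,0],[0,-0.0005,0.005,0],[0,0,0.005,0],[0,-0.0005,0.005,0],[0,0,0.005,0],[0,0,0,0],[0,0,0,0]],
])

```text
clock: 11.35
eef_pos: [0.4666, 0.1167, 0.1405]
tool_rot: [0.738, 0.675, 0.017, 0.018]
ft_force: [-0.1, -1.0, -0.1]
grip_width: 0.0469
```

```bash
python3 -c "
from h import *
go(.468,.1155,.1165,-5.1)
c=cam('wrist','w6.png')
"
```

```text
t 11.35 pos [0.4666 0.1167 0.1405] ty -5.08 F [-0.1 -1.  -0.1] w 0.0469 j [ 0.25  0.24 -0.27  1.01 -0.02  0.34]
  d before turn [-1.   0.3 24.1] d after turn [-1.   0.3 24.1] turn 0.02 tz [ 0.05  -0.004 -0.999]
```

View pics/w6.png

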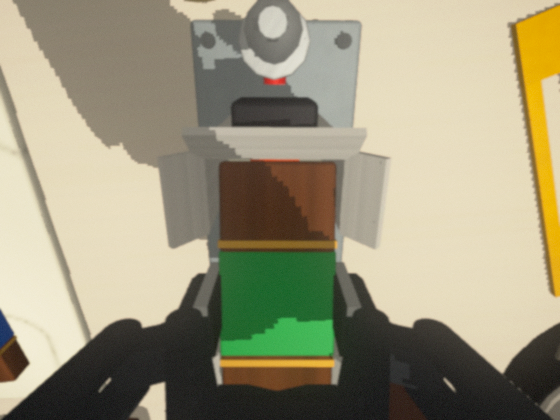

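```bash
cat >> h.py <<'E'
def held():
    c=cam('wrist');P=pts(c);hsv=cv2.cvtColor(c['image'],cv2.COLOR_RGB2HSV)
    o=bot.get_obs();M=R.from_quat(o['tool_rot']).as_matrix();T=(P-o['eef_pos'])@M
    m=(T[...,2]>-.035)&(T[...,2]<.012)&(abs(T[...,0])<.022)&(T[...,1]>-.075)&(T[...,1]<.01)&(hsv[...,1]>90)
    f=m&(T[...,1]<-.02)&(T[...,1]>-.055)
    q=P[f];A=np.c_[q[:,:2]-o['eef_pos'][:2],np.ones(len(q))];s=np.linalg.lstsq(A,q[:,2],rcond=None)[0]
    g=m&(abs(T[...,0])<.02)
    print('bar top plane world slope',np.round(s[:2],3),'z at tcp',round(s[2],4),'rel tcp',np.round(s[2]-o['eef_pos'][2],4),'near edge tool y',np.percentile(T[g][:,1],[.5,2]), 'rect',[np.round(x,4) for x in rect(P,m)])
E
python3 -c "
from h import *
held();magw()"
```

```text
bar top plane world slope [ 0.272 -0.026] z at tcp 0.149 rel tcp 0.0087 near edge tool y [-0.05772901 -0.05679265] rect [array([0.4409, 0.1189]), np.float64(70.4687), np.float64(43.9929), np.float32(174.919)]
pin2 n 2974 mid [0.3687 0.1244 0.1887] ext [0.0112 0.0118 0.0263] zmax 0.20188401363270123
col top n 12870 (array([0.39092871, 0.12008658]), 80.65045928955078, 58.12898254394531, np.float32(90.00464))
catch [274.50526316  80.95789474] 95 [0.3791 0.1235 0.1392] [0.3779 0.1198 0.137 ] [0.38   0.1269 0.1412]
catch [278.80555556 160.625     ] 72 [0.4096 0.1224 0.1313] [0.4087 0.1156 0.1299] [0.4105 0.1301 0.1334]
```

Call:
send_rows([
  [[0,0,0,0],[0,0,0,0],[0,0,0,0],[0,0,0,0],[0,0,0,0],[0,0,-0.02,0],[0,0,-0.02,0],[0,0,-0.02,0]],
], hand=-1)

```text
clock: 12.3
eef_pos: [0.4613, 0.116, 0.1958]
tool_rot: [0.738, 0.675, 0.012, 0.016]
ft_force: [-0.3, -0.0, -0.4]
grip_width: 0.0853
```

```bash
python3 -c "
from h import *
go(.468,.1155,.1165,-5.1)
c=cam('wrist','w7.png')
c=cam('scene');cv2.imwrite('pics/s7.png',cv2.resize(c['image'][120:280,140:300],None,fx=4,fy=4)[:,:,::-1])
"
```

```text
t 12.3 pos [0.4613 0.116  0.1958] ty -5.08 F [-0.3 -0.  -0.4] w 0.0853 j [ 0.26  0.19 -0.18  1.16 -0.02  0.35]
  d before turn [ 0.3  3.6 79.5] d after turn [ 0.3  3.6 79.5] turn 0.02 tz [ 0.039 -0.007 -0.999]
```

View pics/w7.png

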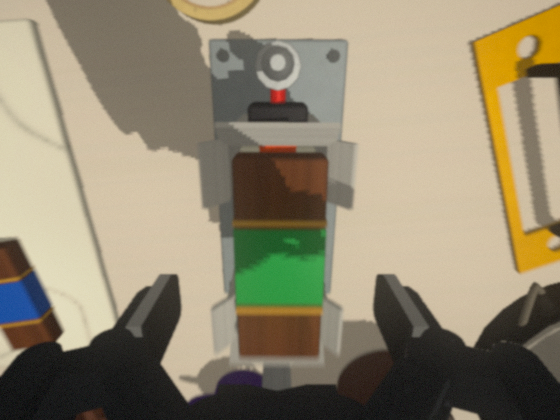

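View pics/s7.png

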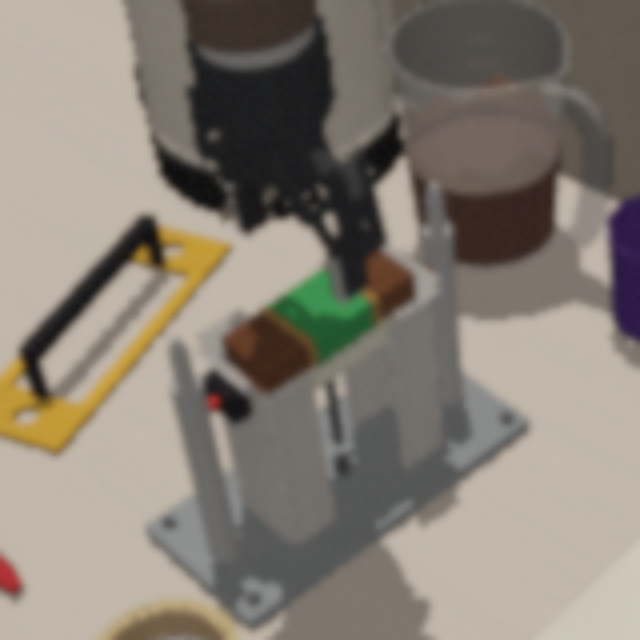

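Call:
send_rows([
  [[0,0.005,0,0],[0,0,0,0],[0,0,0,0],[0,0,0,0],[0,0,0,0],[0,0,0,0],[0,0,0.005,0],[0,0,0.005,0]],
], hand=1)

```text
clock: 13.2
eef_pos: [0.468, 0.1157, 0.1843]
tool_rot: [0.738, 0.675, 0.013, 0.016]
ft_force: [0.1, -0.6, -1.4]
grip_width: -0.0001
```

```bash
python3 -c "
from h import *
go(.468,.1155,.136,-5.1)
c=cam('wrist','w8.png')
P=pts(c);hsv=cv2.cvtColor(c['image'],cv2.COLOR_RGB2HSV)
m=(P[...,2]>.15)&(P[...,2]<.17)&(hsv[...,1]>90)&(P[...,0]>.39)&(P[...,0]<.56)&(P[...,1]>.07)&(P[...,1]<.16)
print(rect(P,m)); q=P[m];print(np.linalg.lstsq(np.c_[q[:,:2]-[.468,.1155],np.ones(len(q))],q[:,2],rcond=None)[0])
"
```

```text
t 13.2 pos [0.468  0.1157 0.1843] ty -5.08 F [ 0.1 -0.6 -1.4] w -0.0001 j [ 0.25  0.21 -0.19  1.13 -0.02  0.34]
  d before turn [-0.  -1.9 48.2] d after turn [-0.  -1.9 48.2] turn 0.02 tz [ 0.04  -0.006 -0.999]
(array([0.46784851, 0.1163452 ]), 117.63320922851562, 48.51395797729492, np.float32(174.7824))
[ 0.07297943 -0.00762878  0.16148595]
```

View pics/w8.png

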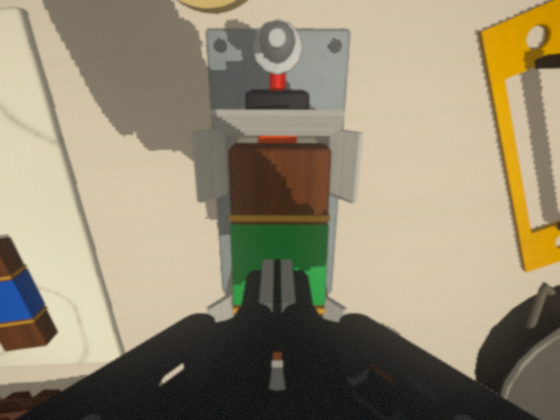

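Call:
send_rows([
  [[0,0.003,0.006,0],[0,0,0.006,0],[0,0,0.006,0],[0,-0.0005,0.006,0],[0,0,0.006,0],[0,-0.0005,0.006,0],[0,0,0.006,0],[0,0,0.004,0]],
])

```text
clock: 14.05
eef_pos: [0.469, 0.116, 0.1479]
tool_rot: [0.737, 0.675, 0.015, 0.015]
ft_force: [-7.0, -0.6, 15.7]
grip_width: -0.0003
```

```bash
python3 -c "
from h import *
go(.471,.1155,.136,-5.1)
c=cam('wrist','w9.png')
P=pts(c);hsv=cv2.cvtColor(c['image'],cv2.COLOR_RGB2HSV)
m=(P[...,2]>.11)&(P[...,2]<.17)&(hsv[...,1]>90)&(P[...,0]>.412)&(P[...,0]<.44)&(P[...,1]>.1)&(P[...,1]<.13)
q=P[m];print(np.linalg.lstsq(np.c_[q[:,:2]-[.468,.1155],np.ones(len(q))],q[:,2],rcond=None)[0])
go(.471,.1155,.136,-5.1)
"
```

```text
t 14.05 pos [0.469  0.116  0.1479] ty -5.03 F [-7.  -0.6 15.7] w -0.0003 j [ 0.25  0.24 -0.25  1.04 -0.01  0.34]
  d before turn [-0.4  1.5 12. ] d after turn [-0.4  1.5 12. ] turn 0.07 tz [ 0.043 -0.002 -0.999]
[-0.54215762  0.07813915  0.09570455]
t 14.1 pos [0.469  0.116  0.1477] ty -5.03 F [-6.8 -0.1 14.6] w 0.0003 j [ 0.25  0.24 -0.25  1.04 -0.01  0.34]
  d before turn [-0.4  1.5 11.7] d after turn [-0.4  1.5 11.7] turn 0.07 tz [ 0.043 -0.002 -0.999]
```

View pics/w9.png

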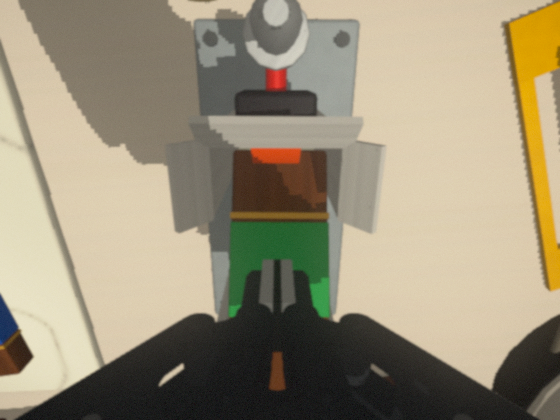

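Call:
send_rows([
  [[0,0,-0.01,0],[0,0.008,-0.004,0],[0,0.008,0,0],[0,0.004,0.006,0],[0,0,0.006,0],[0,0,0.006,0],[0,0,0.006,0],[0,0,0.006,0]],
])

```text
clock: 14.9
eef_pos: [0.4928, 0.1142, 0.1305]
tool_rot: [0.737, 0.675, 0.016, 0.016]
ft_force: [-2.1, -0.7, 7.5]
grip_width: 0.0001
```

```bash
python3 -c "
from h import *
go(.488,.114,.136,-5.1)
c=cam('scene');cv2.imwrite('pics/s10.png',cv2.resize(c['image'][120:280,140:300],None,fx=4,fy=4)[:,:,::-1])
"
```

```text
t 14.9 pos [0.4928 0.1142 0.1305] ty -5.05 F [-2.1 -0.7  7.5] w 0.0001 j [ 0.23  0.3  -0.22  1.   -0.01  0.32]
  d before turn [-0.6 -4.5 -5.7] d after turn [-0.6 -4.5 -5.7] turn 0.05 tz [ 0.046 -0.001 -0.999]
```

View pics/s10.png

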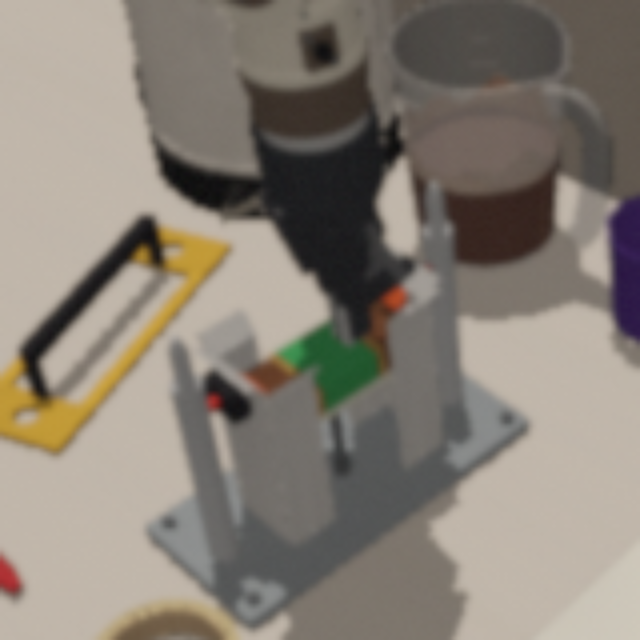

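Call:
send_rows([
  [[0,0,-0.03,0],[0,-0.006,-0.03,0],[0,-0.006,-0.03,0],[0,-0.006,-0.03,0],[0,-0.006,0,0],[0,0,0,0],[0,0,0,0],[0,0,0,0]],
], hand=-1)

```text
clock: 15.75
eef_pos: [0.4583, 0.1157, 0.2429]
tool_rot: [0.737, 0.675, 0.009, 0.012]
ft_force: [0.4, -0.2, 0.5]
grip_width: 0.0854
```

```bash
cat >> h.py <<'E'
def inmag(fn=None):
    c=cam('wrist',fn);P=pts(c);hsv=cv2.cvtColor(c['image'],cv2.COLOR_RGB2HSV)
    ax=np.array([np.cos(np.radians(-5.1)),np.sin(np.radians(-5.1))])
    d=P[...,:2]-[.468,.1155];u=d@ax;v=d@np.array([-ax[1],ax[0]])
    m=(P[...,2]>.11)&(P[...,2]<.172)&(hsv[...,1]>70)&(abs(u)<.07)&(abs(v)<.03)&~((hsv[...,0]<8)&(hsv[...,2]>130)&(hsv[...,1]>180))
    s=np.linalg.lstsq(np.c_[u[m],v[m],np.ones(m.sum())],P[...,2][m],rcond=None)[0]
    print('inmag n',m.sum(),'u',np.percentile(u[m],[.5,99.5]).round(4),'v',np.percentile(v[m],[.5,99.5]).round(4),'slope u,v,z0',s.round(4),'yaw',round(float(rect(P,m)[3]),2))
E
python3 -c "
from h import *
go(.561,-.1703,.25,3.7)
inmag('w11.png')
bars(cam('top'))
"
```

```text
t 15.75 pos [0.4583 0.1157 0.2429] ty -5.02 F [ 0.4 -0.2  0.5] w 0.0854 j [ 0.26  0.17 -0.09  1.29 -0.01  0.34]
  d before turn [-275.9  127.5   -2.6] d after turn [-292.1   84.2   -2.6] turn -8.72 tz [ 0.029 -0.005 -1.   ]
inmag n 9244 u [-0.0604  0.0613] v [-0.0229  0.0251] slope u,v,z0 [ 0.0061 -0.0061  0.1295] yaw 175.97
px [392. 216.] n 790 z 0.0335 hue 23.0 [array([ 0.5633, -0.321 ]), np.float64(117.8907), np.float64(50.4807), np.float32(10.6577)]
px [335. 217.] n 717 z 0.0335 hue None [array([ 0.5622, -0.1665]), np.float64(115.9533), np.float64(48.1959), np.float32(4.599)]
```

View pics/w11.png

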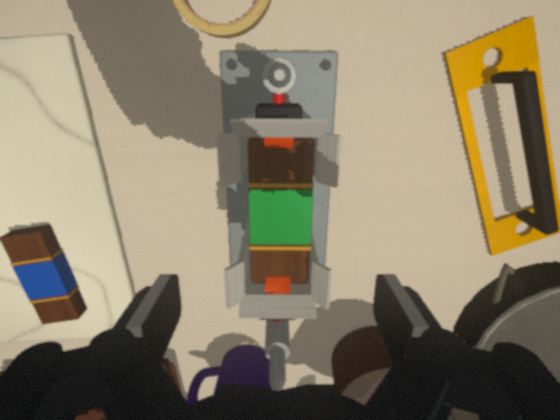

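Call:
send_rows([
  [[0,0,0,-8.5],[-0.04,0.012,0,0],[-0.04,0.012,0,0],[-0.04,0.012,0,0],[-0.04,0.012,0,0],[-0.04,0.012,0,0],[-0.04,0.012,0,0],[-0.035,0.01,0,0]],
])

```text
clock: 16.65
eef_pos: [0.5615, -0.1576, 0.2399]
tool_rot: [0.679, 0.734, 0.006, 0.008]
ft_force: [0.9, 0.1, -0.0]
grip_width: 0.0853
```

```bash
python3 -c "
from h import *
go(.561,-.1703,.12,4)
c=cam('wrist','w12.png');bars(c)
"
```

```text
t 16.65 pos [ 0.5615 -0.1576  0.2399] ty 4.51 F [ 0.9  0.1 -0. ] w 0.0853 j [-0.27  0.39  0.21  1.37  0.   -0.35]
  d before turn [-12.1  -3.8 119.9] d after turn [-12.1  -3.7 119.9] turn 0.51 tz [ 0.019 -0.003 -1.   ]
px [113. 158.] n 5841 z 0.0331 hue 24.0 [array([ 0.5627, -0.3248]), np.float64(118.9977), np.float64(49.7673), np.float32(9.9425)]
px [262. 134.] n 1671 z 0.0329 hue 18.0 [array([ 0.5216, -0.1742]), np.float64(46.7822), np.float64(37.4692), np.float32(94.5755)]
px [262. 176.] n 1757 z 0.0333 hue 110.0 [array([ 0.5644, -0.1734]), np.float64(44.9134), np.float64(42.307), np.float32(4.4861)]
px [264. 213.] n 1167 z 0.0329 hue 18.0 [array([ 0.6041, -0.1672]), np.float64(47.3667), np.float64(34.1818), np.float32(95.0618)]
```

Call:
send_rows([
  [[-0.007,-0.002,0,0.5],[0,0,0.025,0],[0,0,0.025,0],[0,0,0.025,0],[0,0,0.025,0],[0,0,0.01,0],[0,0,0,0],[0,0,0,0]],
])

```text
clock: 17.5
eef_pos: [0.5616, -0.1716, 0.1225]
tool_rot: [0.685, 0.728, 0.003, 0.007]
ft_force: [-0.3, -0.1, 0.1]
grip_width: 0.0855
```

```bash
python3 -c "
from h import *
go(.561,-.1703,.026,4.3)
c=cam('wrist','w12.png');bars(c)
"
```

```text
t 17.5 pos [ 0.5616 -0.1716  0.1225] ty 3.52 F [-0.3 -0.1  0.1] w 0.0855 j [-0.3   0.47  0.02  1.1  -0.   -0.36]
  d before turn [ 2.  -2.  96.5] d after turn [ 2.  -1.9 96.5] turn -0.78 tz [ 0.015 -0.006 -1.   ]
px [ 58. 196.] n 12882 z 0.033 hue 22.0 [array([ 0.5628, -0.3246]), np.float64(119.4), np.float64(50.4285), np.float32(10.1449)]
px [280. 208.] n 10998 z 0.033 hue 109.0 [array([ 0.5622, -0.1702]), np.float64(118.9884), np.float64(48.9249), np.float32(4.3981)]
```

Call:
send_rows([
  [[0.002,-0.001,0.01,-0.8],[0,0,0.02,0],[0,0,0.02,0],[0,0,0.02,0],[0,0,0.015,0],[0,0,0.008,0],[0,0,0,0],[0,0,0,0]],
])

```text
clock: 18.35
eef_pos: [0.569, -0.1711, 0.0336]
tool_rot: [0.678, 0.735, 0.007, 0.016]
ft_force: [-0.2, -0.0, 0.6]
grip_width: 0.0853
```

```bash
python3 -c "
from h import *
go(.562,-.1703,.026,4.3)
"
```

```text
t 18.35 pos [ 0.569  -0.1711  0.0336] ty 4.62 F [-0.2 -0.   0.6] w 0.0853 j [-0.29  0.56 -0.08  0.89 -0.   -0.37]
  d before turn [ 1.5 -7.2  7.4] d after turn [ 1.4 -7.2  7.4] turn 0.32 tz [ 0.033 -0.011 -0.999]
```

Call:
send_rows([
  [[0.001,-0.007,0.005,0.3],[0,0,0.003,0],[0,0,0,0],[0,0,0,0],[0,0,0,0],[0,0,0,0],[0,0,0,0],[0,0,0,0]],
], hand=-1)

```text
clock: 19.15
eef_pos: [0.564, -0.1715, 0.0283]
tool_rot: [0.68, 0.733, 0.009, 0.018]
ft_force: [0.1, -0.2, -0.2]
grip_width: 0.0855
```

```bash
python3 -c "
from h import *
go(.562,-.1703,.026,4.3)
"
```

```text
t 19.15 pos [ 0.564  -0.1715  0.0283] ty 4.31 F [ 0.1 -0.2 -0.2] w 0.0855 j [-0.29  0.56 -0.11  0.86 -0.   -0.37]
  d before turn [ 1.4 -2.   2.2] d after turn [ 1.4 -2.   2.2] turn 0.01 tz [ 0.039 -0.012 -0.999]
```

Call:
send_rows([
  [[0.0015,-0.003,0.003,0],[0,0,0,0],[0,0,0,0],[0,0,0,0],[0,0,0,0],[0,0,-0.02,0],[0,0,-0.03,0],[0,0,-0.03,0]],
], hand=1)

```text
clock: 19.95
eef_pos: [0.5528, -0.1676, 0.1004]
tool_rot: [0.68, 0.733, 0.005, 0.012]
ft_force: [1.6, -0.8, -1.2]
grip_width: 0.0469
```

Call:
send_rows([
  [[0,0,-0.03,0],[0,0,-0.03,0],[0,0,-0.03,0],[0,0,-0.03,0],[0,0,-0.03,0],[0,0,-0.02,8],[0,0,0,1.3],[0,0,0,0]],
])

```text
clock: 20.75
eef_pos: [0.5477, -0.166, 0.2784]
tool_rot: [0.738, 0.674, 0.007, 0.012]
ft_force: [0.0, -0.5, -2.1]
grip_width: 0.0471
```

```bash
python3 -c "
from h import *
go(.468,.1155,.26,-5.1)
held()
"
```

```text
t 20.75 pos [ 0.5477 -0.166   0.2784] ty -5.17 F [ 0.  -0.5 -2.1] w 0.0471 j [-0.29  0.35  0.25  1.44 -0.   -0.2 ]
  d before turn [ 273.3 -105.2   13.9] d after turn [ 273.4 -104.9   13.9] turn -0.07 tz [ 0.026 -0.009 -1.   ]
bar top plane world slope [-0.005  0.008] z at tcp 0.2863 rel tcp 0.008 near edge tool y [-0.05817762 -0.05796906] rect [array([ 0.5235, -0.1637]), np.float64(68.1358), np.float64(44.0497), np.float32(174.9176)]
```

Call:
send_rows([
  [[0.034,-0.013,0,0],[0.034,-0.013,0,0],[0.034,-0.013,0,0],[0.034,-0.013,0,0],[0.034,-0.013,0,0],[0.034,-0.013,0,0],[0.034,-0.013,0,0],[0.034,-0.013,0,0]],
])

```text
clock: 21.6
eef_pos: [0.459, 0.1186, 0.2571]
tool_rot: [0.737, 0.676, -0.004, 0.003]
ft_force: [0.8, 1.0, -1.1]
grip_width: 0.0468
```

```bash
python3 -c "
from h import *
go(.467,.116,.178,-5.1)
"
```

```text
t 21.6 pos [0.459  0.1186 0.2571] ty -4.92 F [ 0.8  1.  -1.1] w 0.0468 j [ 0.26  0.19 -0.03  1.36 -0.01  0.34]
  d before turn [-1.1  8.1 79.1] d after turn [-1.1  8.1 79.1] turn 0.18 tz [-0.001 -0.01  -1.   ]
```

Call:
send_rows([
  [[-0.004,0.007,0.02,0.2],[0,0,0.02,0],[0,0,0.02,0],[0,0,0.012,0],[0,0,0.005,0],[0,0,0,0],[0,0,0,0],[0,0,0,0]],
])

```text
clock: 22.4
eef_pos: [0.457, 0.118, 0.1673]
tool_rot: [0.73, 0.683, -0.011, -0.002]
ft_force: [0.0, -0.1, -0.1]
grip_width: 0.0469
```

```bash
python3 -c "
from h import *
go(.467,.116,.178,-5.1)
magw();held()
c=cam('wrist','w13.png')
"
```

```text
t 22.4 pos [0.457  0.118  0.1673] ty -3.81 F [ 0.  -0.1 -0.1] w 0.0469 j [ 0.26  0.25 -0.18  1.16 -0.01  0.32]
  d before turn [ -1.5  10.  -10.8] d after turn [ -1.2  10.  -10.8] turn 1.29 tz [-0.019 -0.013 -1.   ]
pin2 n 1623 mid [0.3812 0.1144 0.1884] ext [0.0376 0.0332 0.0267] zmax 0.20172679843465302
col top n 6979 (array([0.38998862, 0.12006503]), 79.9170150756836, 59.93391799926758, np.float32(90.064766))
catch [278.43162393 113.00854701] 234 [0.3818 0.1232 0.1393] [0.3785 0.1195 0.1365] [0.3851 0.1268 0.1415]
bar top plane world slope [-0.049  0.002] z at tcp 0.1755 rel tcp 0.0078 near edge tool y [-0.05838903 -0.05818262] rect [array([0.433 , 0.1198]), np.float64(68.9662), np.float64(44.0174), np.float32(176.1786)]
```

View pics/w13.png

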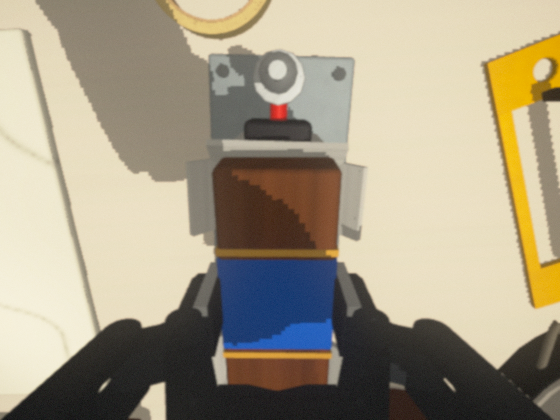

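Call:
send_rows([
  [[0,0,-0.014,0],[-0.001,0.01,0,1.2],[0,0,0,0],[0,0,0,0],[0,0,0,0],[0,0,0,0],[0,0,0,0],[0,0,0,0]],
])

```text
clock: 23.35
eef_pos: [0.4687, 0.1162, 0.1815]
tool_rot: [0.738, 0.675, -0.01, -0.001]
ft_force: [0.8, -0.5, -1.0]
grip_width: 0.0471
```

```bash
python3 -c "
from h import *
go(.467,.116,.156,-5.1)
"
```

```text
t 23.35 pos [0.4687 0.1162 0.1815] ty -5.15 F [ 0.8 -0.5 -1. ] w 0.0471 j [ 0.25  0.26 -0.13  1.2  -0.01  0.34]
  d before turn [-0.  -1.3 25.5] d after turn [-0.  -1.3 25.5] turn -0.05 tz [-0.017 -0.012 -1.   ]
```

Call:
send_rows([
  [[0,-0.0015,0.006,0],[0,0,0.006,0],[0,0,0.006,0],[0,0,0.004,0],[0,0,0,0],[0,0,0,0],[0,0,0,0],[0,0,0,0]],
])

```text
clock: 24.15
eef_pos: [0.466, 0.116, 0.1568]
tool_rot: [0.738, 0.675, -0.011, -0.001]
ft_force: [-0.2, 0.1, -0.7]
grip_width: 0.0467
```

```bash
python3 -c "
from h import *
go(.467,.116,.154,-5.1);held()
"
```

```text
t 24.15 pos [0.466  0.116  0.1568] ty -5.13 F [-0.2  0.1 -0.7] w 0.0467 j [ 0.25  0.27 -0.18  1.14 -0.01  0.34]
  d before turn [0.1 1.1 2.8] d after turn [0.1 1.1 2.8] turn -0.03 tz [-0.018 -0.013 -1.   ]
bar top plane world slope [-0.049  0.004] z at tcp 0.1648 rel tcp 0.0079 near edge tool y [-0.05836176 -0.05814314] rect [array([0.4418, 0.1183]), np.float64(68.8828), np.float64(44.1004), np.float32(174.9351)]
```

Call:
send_rows([
  [[0,0.001,0.002,0],[0,0,0,0],[0,0,0,0],[0,0,0,0],[0,0,0,0],[0,0,-0.02,0],[0,0,-0.015,0],[0,0,0,0]],
], hand=-1)

```text
clock: 25.0
eef_pos: [0.4681, 0.1164, 0.1913]
tool_rot: [0.738, 0.675, -0.01, -0.001]
ft_force: [0.4, 0.5, -0.1]
grip_width: 0.0851
```

Call:
send_rows([
  [[0,0,0,0],[0,0,0,0],[0,0,0,0],[0,0,0,0],[0,0,0,0],[0,0,0,0],[0,0,0,0],[0,0,0,0]],
], hand=1)

```text
clock: 25.8
eef_pos: [0.4665, 0.116, 0.1882]
tool_rot: [0.738, 0.675, -0.013, -0.002]
ft_force: [0.3, -0.0, -0.1]
grip_width: -0.0003
```

```bash
python3 -c "
from h import *
go(.468,.116,.136,-5.1);inmag('w14.png')
"
```

```text
t 25.8 pos [0.4665 0.116  0.1882] ty -5.14 F [ 0.3 -0.  -0.1] w -0.0003 j [ 0.25  0.25 -0.12  1.22 -0.01  0.34]
  d before turn [ 0.9  2.6 52.1] d after turn [ 0.9  2.6 52.1] turn -0.04 tz [-0.022 -0.014 -1.   ]
inmag n 12685 u [-0.0613  0.0283] v [-0.0236  0.0241] slope u,v,z0 [ 0.0343 -0.0105  0.1605] yaw 177.17
```

View pics/w14.png

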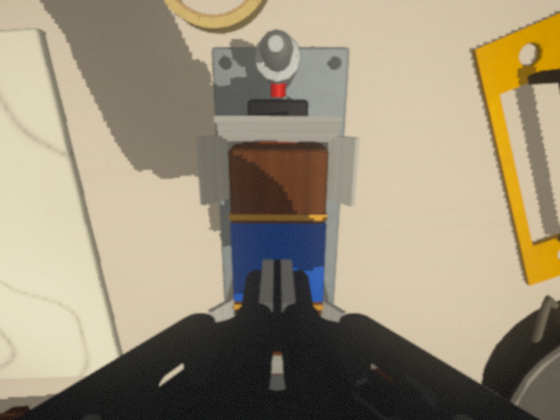

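Call:
send_rows([
  [[0.0005,0.006,0.006,0],[0,0,0.006,0],[0,0,0.006,0],[0,0,0.007,0],[0,0,0.007,0],[0,0,0.007,0],[0,0,0.007,0],[0,0,0.007,0]],
])

```text
clock: 26.65
eef_pos: [0.4738, 0.116, 0.1359]
tool_rot: [0.738, 0.675, -0.009, -0.001]
ft_force: [-3.3, -1.0, 9.0]
grip_width: 0.0003
```

```bash
python3 -c "
from h import *
go(.472,.1155,.136,-5.1);inmag('w15.png')
"
```

```text
t 26.65 pos [0.4738 0.116  0.1359] ty -5.13 F [-3.3 -1.   9. ] w 0.0003 j [ 0.24  0.3  -0.2   1.08 -0.01  0.33]
  d before turn [-0.6 -1.8 -0. ] d after turn [-0.6 -1.8 -0. ] turn -0.03 tz [-0.014 -0.011 -1.   ]
inmag n 15702 u [-0.0617  0.0576] v [-0.0236  0.0241] slope u,v,z0 [ 0.0117 -0.0034  0.1257] yaw 172.53
```

View pics/w15.png

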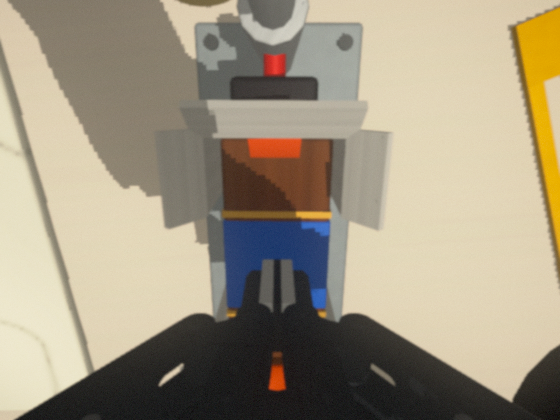

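Call:
send_rows([
  [[0,0,-0.03,0],[0,-0.006,-0.03,0],[0,-0.004,-0.03,0],[0,0,-0.02,0],[0,0,0,0],[0,0,0,0],[0,0,0,0],[0,0,0,0]],
], hand=-1)

```text
clock: 27.5
eef_pos: [0.4619, 0.1171, 0.2411]
tool_rot: [0.738, 0.675, -0.014, -0.003]
ft_force: [-0.6, -0.1, -1.0]
grip_width: 0.0855
```

```bash
python3 -c "
from h import *
go(.5627,-.3246,.25,10)
inmag('w16.png')
bars(cam('top'))
"
```

```text
t 27.5 pos [0.4619 0.1171 0.2411] ty -5.15 F [-0.6 -0.1 -1. ] w 0.0855 j [ 0.25  0.22 -0.03  1.35 -0.01  0.34]
  d before turn [-431.1  139.7   -5.1] d after turn [-452.6   22.2   -5.1] turn -15.15 tz [-0.026 -0.014 -1.   ]
inmag n 9118 u [-0.0618  0.0615] v [-0.0238  0.0239] slope u,v,z0 [-0.0004 -0.0068  0.1294] yaw 174.4
px [392. 216.] n 786 z 0.0334 hue 23.0 [array([ 0.5632, -0.3207]), np.float64(118.3285), np.float64(50.5102), np.float32(10.6278)]
```

View pics/w16.png

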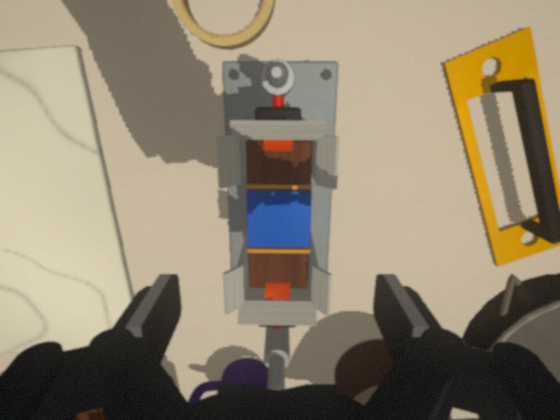

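Call:
send_rows([
  [[0,0,0,-7.5],[0,0,0,-7.5],[-0.04,0.002,0,0],[-0.04,0.002,0,0],[-0.04,0.002,0,0],[-0.04,0.002,0,0],[-0.04,0.002,0,0],[-0.04,0.002,0,0]],
])

```text
clock: 28.4
eef_pos: [0.5179, -0.1191, 0.2371]
tool_rot: [0.634, 0.773, -0.016, -0.009]
ft_force: [1.6, 0.4, 0.1]
grip_width: 0.0857
```

```bash
python3 -c "
from h import *
go(.5627,-.3246,.25,10)
"
```

```text
t 28.4 pos [ 0.5179 -0.1191  0.2371] ty 11.24 F [1.6 0.4 0.1] w 0.0857 j [-0.21  0.33  0.11  1.38 -0.02 -0.41]
  d before turn [-210.4    3.3  -11.7] d after turn [-210.3    7.9  -11.7] turn 1.24 tz [-0.035 -0.014 -0.999]
```

Call:
send_rows([
  [[-0.04,0.001,0,0.8],[-0.04,0.001,0,0],[-0.04,0.001,0,0],[-0.04,0.001,0,0],[-0.03,0.001,0,0],[-0.01,0,0,0],[0,0,0,0],[0,0,0,0]],
])

```text
clock: 29.2
eef_pos: [0.5581, -0.3272, 0.2296]
tool_rot: [0.643, 0.766, -0.017, -0.014]
ft_force: [-0.0, -0.2, -0.4]
grip_width: 0.085
```

```bash
python3 -c "
from h import *
go(.5627,-.3246,.11,10)
bars(cam('wrist'))
"
```

```text
t 29.2 pos [ 0.5581 -0.3272  0.2296] ty 10.0 F [-0.  -0.2 -0.4] w 0.085 j [-0.52  0.58  0.48  1.51 -0.03 -0.69]
  d before turn [  1.8  10.4 119.2] d after turn [  1.8  10.4 119.2] turn 0.0 tz [-0.044 -0.008 -0.999]
px [278. 190.] n 5497 z 0.033 hue 24.0 [array([ 0.5628, -0.3253]), np.float64(119.5336), np.float64(48.5962), np.float32(11.0724)]
```

Call:
send_rows([
  [[0.001,0.005,0.02,-0.5],[0,0.001,0.025,0],[0,0.001,0.025,0],[0,0.001,0.025,0],[0,0.001,0.025,0],[0,0.001,0.025,0],[0,0,0.01,0],[0,0,0,0]],
])

```text
clock: 30.05
eef_pos: [0.564, -0.3111, 0.0756]
tool_rot: [0.632, 0.775, -0.016, -0.012]
ft_force: [-0.7, -0.2, 0.2]
grip_width: 0.0854
```

```bash
python3 -c "
from h import *
go(.5627,-.325,.026,10.5)
bars(cam('wrist'))
"
```

```text
t 30.05 pos [ 0.564  -0.3111  0.0756] ty 11.56 F [-0.7 -0.2  0.2] w 0.0854 j [-0.49  0.65  0.2   1.15 -0.03 -0.69]
  d before turn [-13.3  -2.1  49.8] d after turn [-13.3  -1.8  49.8] turn 1.06 tz [-0.038 -0.009 -0.999]
px [254. 232.] n 16961 z 0.033 hue 23.0 [array([ 0.5632, -0.325 ]), np.float64(119.9361), np.float64(49.2897), np.float32(10.3955)]
```

Call:
send_rows([
  [[-0.007,-0.001,0,1],[-0.006,-0.001,0,0],[0,0,0.01,0],[0,0,0.01,0],[0,0,0.01,0],[0,0,0.01,0],[0,0,0,0],[0,0,0,0]],
])

```text
clock: 30.9
eef_pos: [0.566, -0.3276, 0.038]
tool_rot: [0.64, 0.768, -0.015, -0.007]
ft_force: [0.2, 0.6, 0.2]
grip_width: 0.0852
```

```bash
python3 -c "
from h import *
go(.5632,-.325,.026,10.4)
"
```

```text
t 30.9 pos [ 0.566  -0.3276  0.038 ] ty 10.45 F [0.2 0.6 0.2] w 0.0852 j [-0.51  0.7   0.18  1.07 -0.03 -0.69]
  d before turn [ 3.2 -1.9 12.1] d after turn [ 3.2 -1.9 12.1] turn 0.05 tz [-0.03  -0.013 -0.999]
```

Call:
send_rows([
  [[0.003,-0.002,0.006,0],[0,-0.001,0.006,0],[0,0,0,0],[0,0,0,0],[0,0,0,0],[0,0,0,0],[0,0,0,0],[0,0,0,0]],
])

```text
clock: 31.7
eef_pos: [0.5626, -0.3252, 0.0262]
tool_rot: [0.639, 0.769, -0.015, -0.006]
ft_force: [0.7, 0.7, 0.3]
grip_width: 0.0856
```

```bash
python3 -c "
from h import *
go(.5632,-.325,.026,10.4)
"
```

```text
t 31.7 pos [ 0.5626 -0.3252  0.0262] ty 10.47 F [0.7 0.7 0.3] w 0.0856 j [-0.51  0.7   0.15  1.04 -0.03 -0.69]
  d before turn [0.1 0.6 0.2] d after turn [0.1 0.6 0.2] turn 0.07 tz [-0.029 -0.014 -0.999]
```

Call:
send_rows([
  [[0,0,0,0],[0,0,0,0],[0,0,0,0],[0,0,0,0],[0,0,0,0],[0,0,-0.01,0],[0,0,-0.015,0],[0,0,-0.015,0]],
], hand=1)

```text
clock: 32.5
eef_pos: [0.5618, -0.3236, 0.0656]
tool_rot: [0.639, 0.769, -0.015, -0.01]
ft_force: [0.3, 0.3, -0.2]
grip_width: 0.0467
```

Call:
send_rows([
  [[0,0,-0.02,0],[0,0,-0.02,0],[0,0,-0.02,0],[0,0,-0.02,0],[0,0,-0.02,0],[0,0,-0.02,0],[0,0,-0.02,0],[0,0,-0.02,0]],
])

```text
clock: 33.3
eef_pos: [0.5656, -0.3205, 0.2345]
tool_rot: [0.639, 0.769, -0.016, -0.011]
ft_force: [1.1, 0.2, -0.5]
grip_width: 0.0468
```

```bash
python3 -c "
from h import *
go(.468,.116,.25,-5.1);held()
"
```

```text
t 33.3 pos [ 0.5656 -0.3205  0.2345] ty 10.48 F [ 1.1  0.2 -0.5] w 0.0468 j [-0.5   0.58  0.5   1.51 -0.03 -0.69]
  d before turn [446.9 -17.2 -16. ] d after turn [ 425.9 -136.6  -16. ] turn 15.58 tz [-0.037 -0.01  -0.999]
bar top plane world slope [0.    0.007] z at tcp 0.241 rel tcp 0.002 near edge tool y [-0.06062709 -0.06043876] rect [array([ 0.5421, -0.3258]), np.float64(71.0622), np.float64(44.0076), np.float32(10.4964)]
```

Call:
send_rows([
  [[0,0,0,5.2],[0,0,0,5.2],[0,0,0,5.2],[0.025,-0.008,-0.005,0],[0.025,-0.008,0,0],[0.025,-0.008,0,0],[0.025,-0.008,0,0],[0.025,-0.008,0,0]],
])

```text
clock: 34.15
eef_pos: [0.5388, -0.1923, 0.243]
tool_rot: [0.744, 0.668, -0.016, -0.004]
ft_force: [0.4, -0.2, -0.5]
grip_width: 0.0464
```

```bash
python3 -c "
from h import *
go(.468,.116,.25,-5.1);held()
"
```

```text
t 34.15 pos [ 0.5388 -0.1923  0.243 ] ty -6.17 F [ 0.4 -0.2 -0.5] w 0.0464 j [-0.33  0.4   0.23  1.42 -0.02 -0.22]
  d before turn [ 298.7 -103.7   -9.6] d after turn [300.6 -98.1  -9.6] turn -1.07 tz [-0.028 -0.015 -0.999]
bar top plane world slope [ 0.01  -0.012] z at tcp 0.2493 rel tcp 0.006 near edge tool y [-0.05809421 -0.05785757] rect [array([ 0.5143, -0.1855]), np.float64(69.1175), np.float64(44.2836), np.float32(174.0831)]
```

Call:
send_rows([
  [[0.025,-0.008,-0.002,-0.5],[0.025,-0.008,-0.002,0],[0.025,-0.008,0,0],[0.025,-0.008,0,0],[0.025,-0.008,0,0],[0.025,-0.008,0,0],[0.025,-0.008,0,0],[0.025,-0.008,0,0]],
])

```text
clock: 35.0
eef_pos: [0.4899, 0.0231, 0.2452]
tool_rot: [0.741, 0.672, -0.015, -0.006]
ft_force: [1.0, 0.1, -1.5]
grip_width: 0.0466
```

```bash
python3 -c "
from h import *
go(.468,.116,.25,-5.1)
"
```

```text
t 35.0 pos [0.4899 0.0231 0.2452] ty -5.59 F [ 1.   0.1 -1.5] w 0.0466 j [ 0.05  0.24  0.02  1.37 -0.01  0.15]
  d before turn [ 90.3 -31.   -5.3] d after turn [ 90.5 -30.2  -5.3] turn -0.49 tz [-0.03  -0.012 -0.999]
```

Call:
send_rows([
  [[0.022,-0.008,0,-0.5],[0.022,-0.008,0,0],[0.02,-0.008,0,0],[0.015,-0.004,0,0],[0.005,0,0,0],[0,0,0.005,0],[0,0,0,0],[0,0,0,0]],
])

```text
clock: 35.8
eef_pos: [0.4667, 0.1137, 0.2388]
tool_rot: [0.736, 0.677, -0.015, -0.005]
ft_force: [-0.5, 0.1, -0.5]
grip_width: 0.0469
```

```bash
python3 -c "
from h import *
go(.468,.116,.175,-5.1);held()
"
```

```text
t 35.8 pos [0.4667 0.1137 0.2388] ty -4.82 F [-0.5  0.1 -0.5] w 0.0469 j [ 0.24  0.23 -0.02  1.35 -0.01  0.33]
  d before turn [ 3.4  3.  63.7] d after turn [ 3.4  3.  63.7] turn 0.28 tz [-0.03  -0.013 -0.999]
bar top plane world slope [ 0.009 -0.007] z at tcp 0.2453 rel tcp 0.0065 near edge tool y [-0.05936917 -0.05919345] rect [array([0.442 , 0.1157]), np.float64(69.7851), np.float64(44.0803), np.float32(175.2192)]
```

Call:
send_rows([
  [[0.0015,0.002,0.01,0.2],[0.001,0,0.01,0],[0,0,0.012,0],[0,0,0.012,0],[0,0,0.01,0],[0,0,0.005,0],[0,0,0,0],[0,0,0,0]],
])

```text
clock: 36.65
eef_pos: [0.4667, 0.1128, 0.1731]
tool_rot: [0.739, 0.674, -0.017, -0.006]
ft_force: [-1.4, -0.2, -0.4]
grip_width: 0.0463
```

```bash
python3 -c "
from h import *
go(.468,.116,.158,-5.1);held();cam('wrist','w17.png')
"
```

```text
t 36.65 pos [0.4667 0.1128 0.1731] ty -5.31 F [-1.4 -0.2 -0.4] w 0.0463 j [ 0.24  0.27 -0.14  1.19 -0.01  0.33]
  d before turn [ 3.5  1.4 15. ] d after turn [ 3.5  1.4 15. ] turn -0.21 tz [-0.033 -0.014 -0.999]
bar top plane world slope [ 0.006 -0.007] z at tcp 0.1795 rel tcp 0.0063 near edge tool y [-0.05947947 -0.05930168] rect [array([0.4422, 0.1152]), np.float64(69.9047), np.float64(44.0294), np.float32(174.7293)]
```

View pics/w17.png

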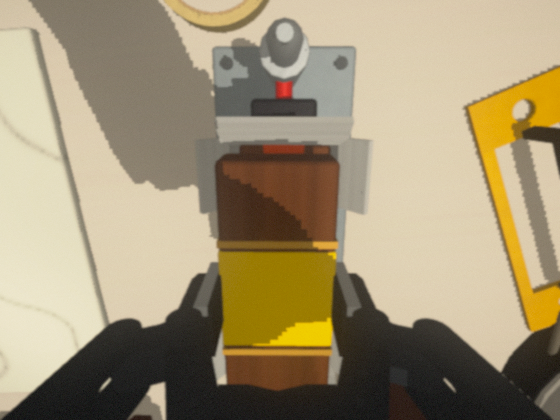

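Call:
send_rows([
  [[0.0035,0.001,0,-0.2],[0,0,0,0],[0,0,0.005,0],[0,0,0.005,0],[0,0,0.004,0],[0,0,0,0],[0,0,0,0],[0,0,0,0]],
])

```text
clock: 37.55
eef_pos: [0.4688, 0.1168, 0.1593]
tool_rot: [0.737, 0.675, -0.015, -0.005]
ft_force: [0.7, 0.5, -1.1]
grip_width: 0.0466
```

```bash
python3 -c "
from h import *
go(.468,.116,.157,-5.1);held()
"
```

```text
t 37.55 pos [0.4688 0.1168 0.1593] ty -5.06 F [ 0.7  0.5 -1.1] w 0.0466 j [ 0.25  0.29 -0.16  1.16 -0.01  0.34]
  d before turn [-0.8 -0.6  2.3] d after turn [-0.8 -0.6  2.3] turn 0.04 tz [-0.03  -0.013 -0.999]
bar top plane world slope [ 0.01  -0.008] z at tcp 0.1657 rel tcp 0.0064 near edge tool y [-0.05949827 -0.05931077] rect [array([0.4442, 0.119 ]), np.float64(69.8921), np.float64(44.1766), np.float32(174.9859)]
```

Call:
send_rows([
  [[-0.0008,0,0.003,0],[0,0,0,0],[0,0,0,0],[0,0,0,0],[0,0,0,0],[0,0,-0.015,0],[0,0,-0.015,0],[0,0,-0.005,0]],
], hand=-1)

```text
clock: 38.4
eef_pos: [0.4695, 0.1162, 0.192]
tool_rot: [0.738, 0.675, -0.016, -0.005]
ft_force: [-0.7, -0.6, 0.6]
grip_width: 0.0854
```

Call:
send_rows([
  [[0,0,0,0],[0,0,0,0],[0,0,0,0],[0,0,0,0],[0,0,0,0],[0,0,0,0],[0,0,0,0],[0,0,0,0]],
], hand=1)

```text
clock: 39.2
eef_pos: [0.4686, 0.116, 0.19]
tool_rot: [0.738, 0.675, -0.017, -0.006]
ft_force: [0.3, -0.0, 0.4]
grip_width: 0.0001
```

```bash
python3 -c "
from h import *
go(.472,.1155,.136,-5.1);inmag('w18.png')
"
```

```text
t 39.2 pos [0.4686 0.116  0.19  ] ty -5.07 F [ 0.3 -0.   0.4] w 0.0001 j [ 0.25  0.26 -0.1   1.24 -0.01  0.33]
  d before turn [ 0.7  5.1 53.9] d after turn [ 0.7  5.1 53.9] turn 0.03 tz [-0.033 -0.014 -0.999]
inmag n 12997 u [-0.0613  0.0328] v [-0.0233  0.025 ] slope u,v,z0 [ 0.1033 -0.0113  0.1607] yaw 177.63
```

View pics/w18.png

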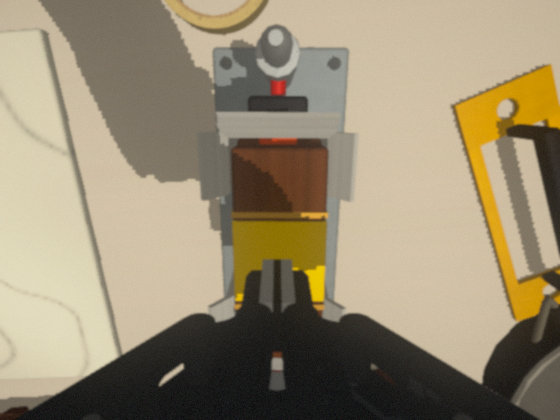

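Call:
send_rows([
  [[0.0005,0.009,0.006,0],[0,0,0.006,0],[0,0,0.006,0],[0,0,0.007,0],[0,0,0.007,0],[0,0,0.007,0],[0,0,0.007,0],[0,0,0.008,0]],
])

```text
clock: 40.05
eef_pos: [0.4791, 0.1157, 0.1381]
tool_rot: [0.738, 0.675, -0.013, -0.004]
ft_force: [-3.1, -0.4, 11.3]
grip_width: 0.0003
```

```bash
python3 -c "
from h import *
go(.476,.1155,.136,-5.1);inmag('w19.png')
"
```

```text
t 40.05 pos [0.4791 0.1157 0.1381] ty -5.07 F [-3.1 -0.4 11.3] w 0.0003 j [ 0.24  0.32 -0.17  1.11 -0.    0.33]
  d before turn [-0.4 -3.   2.2] d after turn [-0.4 -3.   2.2] turn 0.03 tz [-0.024 -0.011 -1.   ]
inmag n 18272 u [-0.0619  0.0603] v [-0.023  0.025] slope u,v,z0 [ 0.0546 -0.0021  0.1295] yaw 176.82
```

View pics/w19.png

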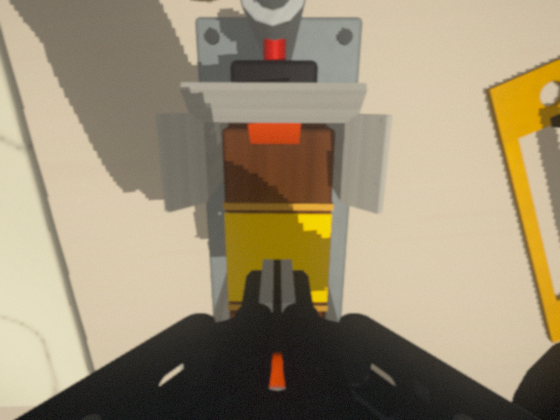

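Slope 0.05: press on a little deeper.

Call:
send_rows([
  [[0,0,0.006,0],[0,0,0.006,0],[0,0,0.005,0],[0,0,0,0],[0,0,-0.03,0],[0,-0.006,-0.03,0],[0,-0.006,-0.03,0],[0,0,-0.02,0]],
])

```text
clock: 40.9
eef_pos: [0.4671, 0.1173, 0.2346]
tool_rot: [0.738, 0.675, -0.013, -0.004]
ft_force: [0.6, -0.1, -0.6]
grip_width: 0.0002
```

```bash
python3 -c "
from h import *
inmag('w20.png');go()
c=cam('top')
"
```

```text
inmag n 8618 u [-0.0618  0.0434] v [-0.0234  0.025 ] slope u,v,z0 [-0.0128 -0.0083  0.1292] yaw 172.68
t 40.95 pos [0.4688 0.1177 0.2375] ty -5.08 F [1.  0.6 1.1] w -0.0001 j [ 0.25  0.23 -0.03  1.34 -0.    0.34]
  d before turn [0. 0. 0.] d after turn [0. 0. 0.] turn 0 tz [-0.019 -0.01  -1.   ]
```

View pics/w20.png

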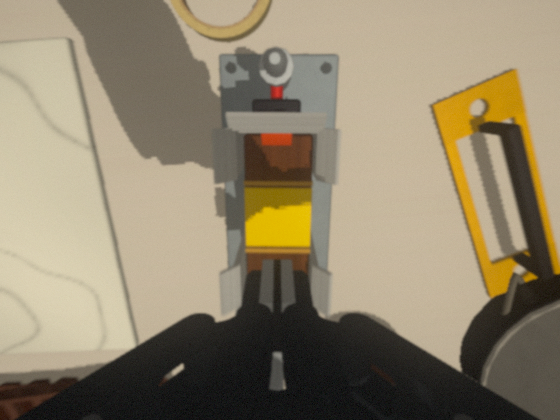

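```bash
cat >> h.py <<'E'
def guard(n='top',zlo=-.01,zhi=.012):
    c=cam(n);P=pts(c);hsv=cv2.cvtColor(c['image'],cv2.COLOR_RGB2HSV)
    Y=(hsv[...,0]>15)&(hsv[...,0]<30)&(hsv[...,1]>150)&(P[...,1]>.2)&(P[...,0]>.1)&(P[...,2]>zlo)&(P[...,2]<zhi)
    print(n,'guard',Y.sum(),[np.round(x,4) for x in rect(P,Y)],np.median(P[Y][:,2]))
    return c,P,hsv
E
python3 -c "
from h import *
c,P,h=guard('top')
for n in('top','scene'):
    P=pts(cam(n));m=(P[...,1]>.3)&(P[...,1]<.6)&(P[...,0]>.4)&(P[...,0]<.75)&(P[...,2]>.07)&(P[...,2]<.6)
    q=P[m];print(n,len(q),q.min(0));d=np.hypot(q[:,0]-.58,q[:,1]-.407);i=d.argmin();print(q[i],d[i])
guard('scene');go(.4646,.3696,.2,17.8)
P=pts(cam('top'));m=(P[...,1]>.12)&(P[...,1]<.3)&(P[...,0]>.55)&(P[...,2]>.05)&(P[...,2]<.2);q=P[m];print('jug',q.min(0),q.max(0))
"
```

```text
top guard 1147 [array([0.5072, 0.3591]), np.float64(243.1887), np.float64(83.0769), np.float32(19.0682)] 0.005658023344801588
top 11586 [0.58686964 0.32997234 0.07036726]
[0.61283669 0.41091549 0.56067593] 0.03306931308870245
scene 3103 [0.60901107 0.32980493 0.07032222]
[0.6109823  0.41255295 0.12027323] 0.03147599291801913
scene guard 469 [array([0.5078, 0.3558]), np.float64(248.1114), np.float64(80.6014), np.float32(19.2538)] 0.0075290844235693655
t 41.2 pos [0.4664 0.1169 0.2314] ty -5.1 F [ 0.  -0.9  0.3] w -0.0004 j [ 0.25  0.23 -0.04  1.33 -0.    0.34]
  d before turn [252.  -23.4  28.3] d after turn [241.2  76.5  28.3] turn -22.9 tz [-0.028 -0.012 -1.   ]
jug [0.67171746 0.12011226 0.05007303] [0.84354868 0.29999166 0.19991711]
```

```bash
python3 -c "
from h import *
c=cam('top');cv2.imwrite('pics/t21.png',cv2.resize(c['image'][80:320,20:300],None,fx=2.7,fy=2.4)[:,:,::-1])
c=cam('scene');cv2.imwrite('pics/s21.png',cv2.resize(c['image'][60:260,100:340],None,fx=3,fy=3)[:,:,::-1])
"
```

View pics/t21.png

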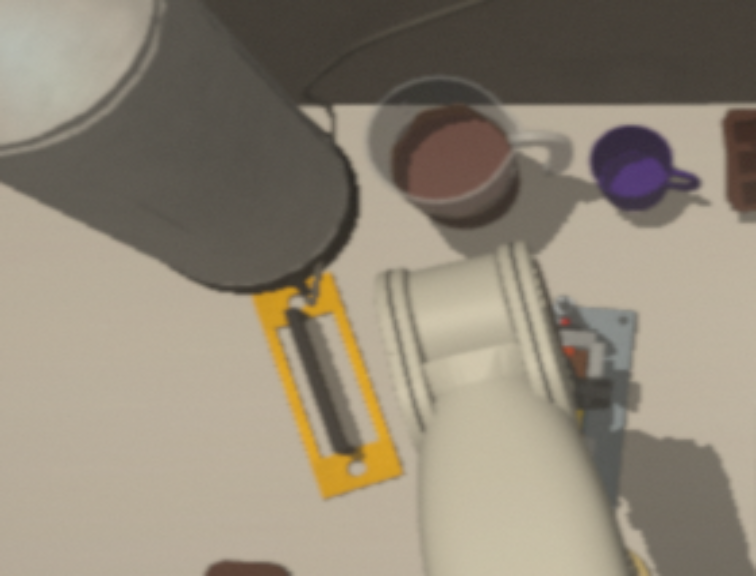

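View pics/s21.png

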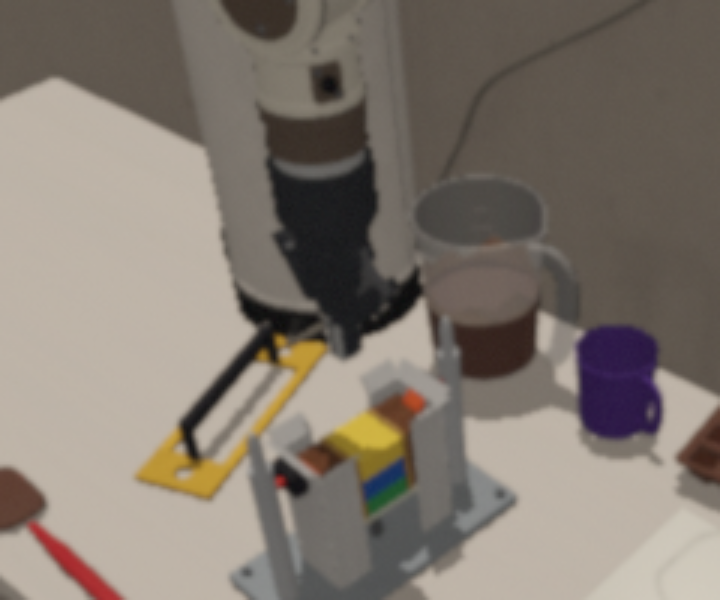

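```bash
python3 -c "
from h import *
for n in('top','scene'):
    c=cam(n);P=pts(c);hsv=cv2.cvtColor(c['image'],cv2.COLOR_RGB2HSV)
    a=np.radians(19);d=P[...,:2]-[.507,.3575];u=d@[np.cos(a),np.sin(a)];v=d@[-np.sin(a),np.cos(a)]
    m=(u>.085)&(u<.16)&(abs(v)<.06)&(P[...,2]>.012)&(P[...,2]<.3)
    for uu,vv,z in sorted(zip(u[m],v[m],P[...,2][m]))[:60:3]:print(n,round(uu,3),round(vv,3),round(z,3))
    h=(P[...,2]>.04)&(P[...,2]<.065)&(abs(v)<.04)&(abs(u)<.1);print('handle',h.sum(),[np.round(x,4) for x in rect(P,h)] if h.sum()>5 else '')
"
```

```text
top 0.085 -0.016 0.029
top 0.087 -0.003 0.012
top 0.09 -0.018 0.032
top 0.09 -0.015 0.033
top 0.091 0.027 0.013
top 0.093 -0.023 0.036
top 0.094 -0.013 0.031
top 0.096 -0.01 0.028
top 0.098 -0.018 0.034
top 0.099 -0.015 0.033
top 0.1 -0.008 0.028
top 0.101 -0.01 0.033
top 0.102 -0.008 0.034
top 0.102 -0.016 0.031
top 0.104 -0.019 0.032
top 0.105 -0.025 0.032
top 0.106 -0.012 0.034
top 0.107 -0.026 0.034
top 0.107 -0.016 0.036
top 0.108 -0.006 0.032
handle 383 [array([0.5062, 0.3596]), np.float64(166.3141), np.float64(15.679), np.float32(19.0095)]
scene 0.085 0.006 0.053
scene 0.088 -0.017 0.033
scene 0.092 -0.018 0.03
scene 0.094 -0.021 0.033
scene 0.096 -0.024 0.033
scene 0.096 -0.023 0.028
scene 0.097 -0.023 0.036
scene 0.101 -0.025 0.034
scene 0.103 -0.013 0.037
scene 0.105 -0.015 0.012
scene 0.106 -0.015 0.036
scene 0.107 -0.019 0.04
scene 0.109 -0.02 0.03
scene 0.11 -0.013 0.036
scene 0.112 -0.033 0.035
scene 0.113 -0.022 0.036
scene 0.114 -0.011 0.04
scene 0.115 -0.006 0.035
scene 0.115 0.01 0.026
scene 0.116 -0.027 0.031
handle 287 [array([0.5063, 0.3586]), np.float64(170.9319), np.float64(18.0246), np.float32(18.3693)]
```

Call:
send_rows([
  [[0,0,0,-6],[0,0,0,-6],[0,0,0,-6],[0,0,0,-6],[0.02,0.01,0,0],[0.02,0.01,0,0],[0.02,0.01,0,0],[0.02,0.01,0,0]],
], hand=-1)

```text
clock: 42.25
eef_pos: [0.4769, 0.2054, 0.2277]
tool_rot: [0.576, 0.817, -0.015, -0.009]
ft_force: [0.4, 1.1, 0.1]
grip_width: 0.0853
```

```bash
python3 -c "
from h import *
go(.506,.3575,.2,19)
"
```

```text
t 42.25 pos [0.4769 0.2054 0.2277] ty 19.58 F [0.4 1.1 0.1] w 0.0853 j [ 0.41  0.31  0.06  1.36 -0.    0.07]
  d before turn [133.6  79.3  24.6] d after turn [134.4  77.9  24.6] turn 0.58 tz [-0.032 -0.014 -0.999]
```

Call:
send_rows([
  [[0.022,0.013,0,0.5],[0.022,0.013,0.004,0],[0.022,0.013,0.004,0],[0.022,0.013,0.004,0],[0.02,0.013,0.004,0],[0.015,0.008,0.004,0],[0.003,0.002,0,0],[0,0,0,0]],
])

```text
clock: 43.05
eef_pos: [0.5057, 0.3566, 0.1992]
tool_rot: [0.579, 0.815, -0.018, -0.01]
ft_force: [0.2, -0.1, -0.2]
grip_width: 0.0857
```

```bash
python3 -c "
from h import *
go(.506,.3575,.13,19)
c,P,hsv=guard('wrist')
cv2.imwrite('pics/w22.png',c['image'][:,:,::-1])
a=np.radians(19);d=P[...,:2]-[.507,.3575];u=d@[np.cos(a),np.sin(a)];v=d@[-np.sin(a),np.cos(a)]
h=(P[...,2]>.048)&(P[...,2]<.065)&(abs(v)<.04)&(abs(u)<.1);print('handle',h.sum(),[np.round(x,4) for x in rect(P,h)] if h.sum()>5 else '')
"
```

```text
t 43.05 pos [0.5057 0.3566 0.1992] ty 19.24 F [ 0.2 -0.1 -0.2] w 0.0857 j [0.61 0.53 0.32 1.4  0.01 0.28]
  d before turn [ 1.   3.4 69.1] d after turn [ 1.   3.4 69.1] turn 0.24 tz [-0.036 -0.017 -0.999]
wrist guard 9792 [array([0.507 , 0.3572]), np.float64(246.0448), np.float64(83.3238), np.float32(19.062)] 0.004862462131220102
handle 3013 [array([0.506 , 0.3567]), np.float64(167.0448), np.float64(14.0071), np.float32(19.0228)]
```

View pics/w22.png

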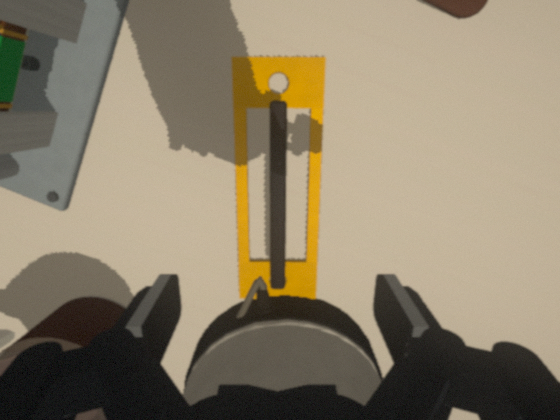

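Call:
send_rows([
  [[0.001,0.001,0.015,0.2],[0,0.001,0.015,0],[0,0.001,0.015,0],[0,0,0.015,0],[0,0.001,0.015,0],[0,0,0.012,0],[0,0,0,0],[0,0,0,0]],
])

```text
clock: 43.9
eef_pos: [0.5076, 0.3492, 0.114]
tool_rot: [0.584, 0.811, -0.016, -0.008]
ft_force: [-0.4, -0.1, 0.6]
grip_width: 0.0851
```

```bash
python3 -c "
from h import *
go(.506,.3567,.038,19)
"
```

```text
t 43.9 pos [0.5076 0.3492 0.114 ] ty 18.5 F [-0.4 -0.1  0.6] w 0.0851 j [0.6  0.57 0.17 1.2  0.   0.28]
  d before turn [ 8.   3.6 75.9] d after turn [ 8.   3.6 75.9] turn -0.5 tz [-0.032 -0.016 -0.999]
```

Call:
send_rows([
  [[0.007,0.001,0,-0.5],[0.001,0,0.012,0],[0,0.001,0.012,0],[0.001,0,0.012,0],[0,0.001,0.012,0],[0,0,0.01,0],[0,0,0,0],[0,0,0,0]],
])

```text
clock: 44.7
eef_pos: [0.5059, 0.359, 0.0516]
tool_rot: [0.58, 0.814, -0.015, -0.008]
ft_force: [-0.2, 0.5, 1.5]
grip_width: 0.0853
```

```bash
python3 -c "
from h import *
go(.506,.3567,.038,19)
"
```

```text
t 44.7 pos [0.5059 0.359  0.0516] ty 19.07 F [-0.2  0.5  1.5] w 0.0853 j [0.61 0.64 0.1  1.07 0.01 0.28]
  d before turn [-2.1 -0.2 13.7] d after turn [-2.1 -0.2 13.7] turn 0.07 tz [-0.031 -0.016 -0.999]
```

Call:
send_rows([
  [[-0.002,0,0.006,0],[0,0,0.006,0],[0,0,0.001,0],[0,0,0,0],[0,0,0,0],[0,0,0,0],[0,0,0,0],[0,0,0,0]],
])

```text
clock: 45.5
eef_pos: [0.5076, 0.3574, 0.0395]
tool_rot: [0.58, 0.814, -0.014, -0.008]
ft_force: [-0.2, 0.3, -0.1]
grip_width: 0.0855
```

Call:
send_rows([
  [[0,0,0,0],[0,0,0,0],[0,0,0,0],[0,0,0,0],[0,0,0,0],[0,0,0,0],[0,0,0,0],[0,0,0,0]],
], hand=1)

```text
clock: 46.3
eef_pos: [0.5077, 0.3574, 0.04]
tool_rot: [0.58, 0.814, -0.013, -0.007]
ft_force: [0.2, 0.1, -0.3]
grip_width: 0.0132
```

```bash
python3 -c "
from h import *
go(.506,.3567,.038,19);cam('wrist','w23.png')
"
```

```text
t 46.3 pos [0.5077 0.3574 0.04  ] ty 19.05 F [ 0.2  0.1 -0.3] w 0.0132 j [0.61 0.65 0.09 1.04 0.01 0.28]
  d before turn [-0.1 -1.8  2.1] d after turn [-0.1 -1.8  2.1] turn 0.05 tz [-0.028 -0.013 -1.   ]
```

View pics/w23.png

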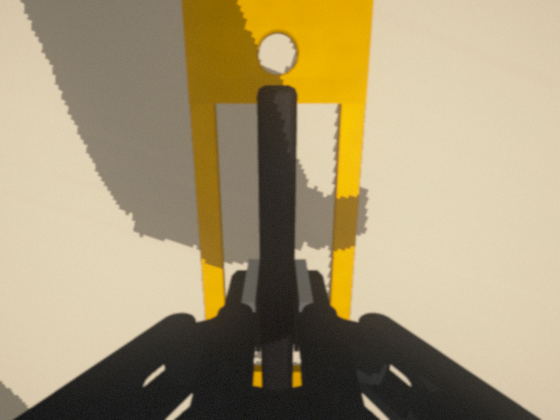

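Call:
send_rows([
  [[0,0,-0.005,0],[0,-0.008,0,0],[0,-0.012,0,0],[0,-0.015,0,0],[0,-0.015,0,0],[0,-0.015,0,0],[0,-0.01,0,0],[0,0,0,0]],
])

```text
clock: 47.15
eef_pos: [0.4284, 0.3286, 0.044]
tool_rot: [0.58, 0.814, -0.018, -0.009]
ft_force: [-0.2, 0.3, -2.6]
grip_width: 0.0131
```

```bash
python3 -c "
from h import *
go(.43,.33,.1,19);guard('top',-.01,.03)
"
```

```text
t 47.15 pos [0.4284 0.3286 0.044 ] ty 19.04 F [-0.2  0.3 -2.6] w 0.0131 j [ 0.65  0.51 -0.15  0.95  0.01  0.32]
  d before turn [  0.4  -0.3 -56. ] d after turn [  0.4  -0.4 -56. ] turn 0.04 tz [-0.036 -0.019 -0.999]
top guard 751 [array([0.4278, 0.33  ]), np.float64(242.5048), np.float64(83.1242), np.float32(18.9775)] 0.009681382457723542
```

Call:
send_rows([
  [[0,0,-0.02,0],[0,0,-0.025,0],[0,0,-0.025,0],[0,0,-0.025,0],[0,0,-0.025,0],[0,0,-0.025,0],[0,0,-0.025,0],[0,0,-0.025,0]],
])

```text
clock: 48.0
eef_pos: [0.4375, 0.3321, 0.241]
tool_rot: [0.581, 0.814, -0.021, -0.009]
ft_force: [0.6, 0.4, -2.7]
grip_width: 0.0131
```

Call:
send_rows([
  [[0,0,-0.025,0],[0,0,-0.015,0],[0,0,0,6],[0,0,0,6],[0,0,0,6],[0,0,0,6],[0,0,0,0],[0,0,0,0]],
])

```text
clock: 48.8
eef_pos: [0.4454, 0.3356, 0.2884]
tool_rot: [0.743, 0.669, -0.015, -0.003]
ft_force: [0.2, 0.5, -3.7]
grip_width: 0.0129
```

```bash
python3 -c "
from h import *
go(.468,.1155,.28,-5.1)
"
```

```text
t 48.8 pos [0.4454 0.3356 0.2884] ty -5.96 F [ 0.2  0.5 -3.7] w 0.0129 j [0.64 0.37 0.3  1.53 0.   0.75]
  d before turn [-216.4   45.5   11.1] d after turn [-217.1   42.3   11.1] turn -0.86 tz [-0.027 -0.015 -1.   ]
```

Call:
send_rows([
  [[-0.02,0.004,0,-0.8],[-0.022,0.004,0,0],[-0.022,0.004,0,0],[-0.022,0.004,0,0],[-0.022,0.004,0,0],[-0.022,0.004,0,0],[-0.022,0.004,0,0],[-0.022,0.004,0,0]],
])

```text
clock: 49.6
eef_pos: [0.4644, 0.1566, 0.2891]
tool_rot: [0.73, 0.683, -0.015, -0.004]
ft_force: [0.5, 0.2, -3.5]
grip_width: 0.0131
```

```bash
python3 -c "
from h import *
go(.468,.1155,.275,-5.1)
"
```

```text
t 49.6 pos [0.4644 0.1566 0.2891] ty -3.84 F [ 0.5  0.2 -3.5] w 0.0131 j [ 0.33  0.23  0.11  1.48 -0.01  0.4 ]
  d before turn [-40.6   6.7  14.6] d after turn [-40.4   7.6  14.6] turn 1.26 tz [-0.026 -0.014 -1.   ]
```

Call:
send_rows([
  [[-0.018,0.003,0,0.5],[-0.012,0.002,0,0],[-0.004,0.001,0,0],[0,0,0,0],[0,0,0,0],[0,0,0,0],[0,0,0,0],[0,0,0,0]],
])

```text
clock: 50.4
eef_pos: [0.4686, 0.1209, 0.2896]
tool_rot: [0.731, 0.682, -0.014, -0.004]
ft_force: [0.2, -0.4, -3.0]
grip_width: 0.0128
```

```bash
python3 -c "
from h import *
go(.468,.1155,.26,-5.1)
for n in('wrist','scene','top'):
    c=cam(n,n+'24.png')
cv2.imwrite('pics/s24.png',cv2.resize(cv2.imread('pics/scene24.png')[60:280,130:330],None,fx=2.7,fy=2.7))
go()
"
```

```text
t 50.4 pos [0.4686 0.1209 0.2896] ty -4.04 F [ 0.2 -0.4 -3. ] w 0.0128 j [ 0.26  0.22  0.09  1.48 -0.01  0.33]
  d before turn [-5.   0.5 29.7] d after turn [-5.   0.6 29.7] turn 1.06 tz [-0.026 -0.013 -1.   ]
t 50.55 pos [0.4686 0.1207 0.2896] ty -4.06 F [-0.4 -1.  -2.8] w 0.0132 j [ 0.26  0.22  0.09  1.48 -0.01  0.33]
  d before turn [0. 0. 0.] d after turn [0. 0. 0.] turn 0 tz [-0.026 -0.013 -1.   ]
```

View pics/wrist24.png

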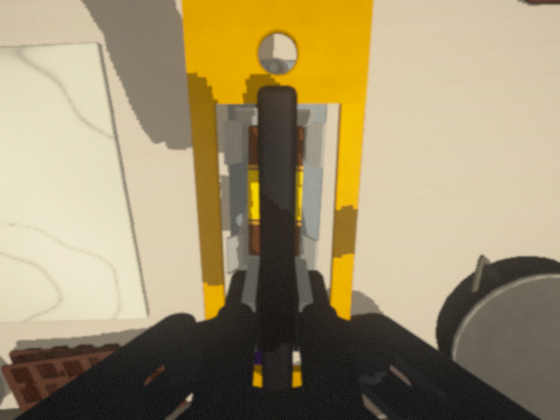

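View pics/s24.png

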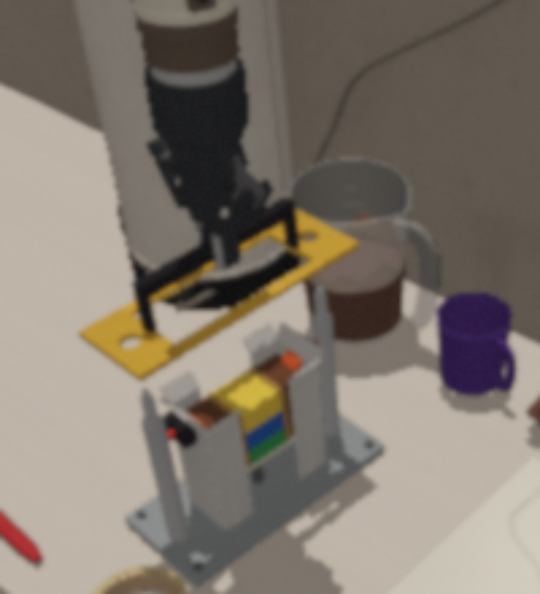

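```bash
cat >> h.py <<'E'
def gheld(fn=None):
    c=cam('wrist',fn);P=pts(c);hsv=cv2.cvtColor(c['image'],cv2.COLOR_RGB2HSV)
    o=bot.get_obs();M=R.from_quat(o['tool_rot']).as_matrix();T=(P-o['eef_pos'])@M
    Y=(hsv[...,0]>15)&(hsv[...,0]<30)&(hsv[...,1]>150)&(T[...,2]>.0)&(T[...,2]<.07)&(T[...,1]<-.02)
    q=P[Y];s=np.linalg.lstsq(np.c_[q[:,:2]-[.468,.1155],np.ones(len(q))],q[:,2],rcond=None)[0]
    qt=T[Y];st=np.linalg.lstsq(np.c_[qt[:,:2],np.ones(len(qt))],qt[:,2],rcond=None)[0]
    print('guard top plane world',s.round(4),'tool',st.round(4))
    cs,h=cv2.findContours((Y*255).astype(np.uint8),cv2.RETR_CCOMP,cv2.CHAIN_APPROX_NONE)
    K=np.array(c['camera_matrix']);Rc=R.from_quat(c['rotation']).as_matrix();e=np.array(c['eye'])
    for k,hh in zip(cs,h[0]):
        a=cv2.contourArea(k)
        if hh[3]>=0 and 300<a<4000:
            (x,y),(w,hg),an=cv2.fitEllipse(k)
            d=Rc@np.array([(x-K[0,2])/K[0,0],(y-K[1,2])/K[1,1],1])
            # e+t d on plane z=s0*(x-.468)+s1*(y-.1155)+s2
            t=(s[2]+s[0]*(e[0]-.468)+s[1]*(e[1]-.1155)-e[2])/(d[2]-s[0]*d[0]-s[1]*d[1])
            p=e+t*d;pt=M.T@(p-o['eef_pos']);print('hole px',round(x,1),round(y,1),'size',round(w,1),round(hg,1),'world',p.round(4),'tool',pt.round(4),'to pin2 world',(np.array([.3684,.1244])-p[:2]).round(4))
E
python3 -c "
from h import *
gheld()
"
```

```text
guard top plane world [ 0.004  -0.0136  0.2545] tool [-0.0018 -0.0297  0.0352]
hole px 277.2 53.4 size 40.1 42.4 world [0.3674 0.1273 0.254 ] tool [ 1.000e-04 -1.005e-01  3.820e-02] to pin2 world [ 0.001  -0.0029]
```

Call:
send_rows([
  [[-0.005,0.001,0.01,1],[0,0,0.01,0],[0,0,0.008,0],[0,0,0,0],[0,0,0,0],[0,0,0,0],[0,0,0,0],[0,0,0,0]],
])

```text
clock: 51.4
eef_pos: [0.4681, 0.1143, 0.2585]
tool_rot: [0.738, 0.674, -0.015, -0.004]
ft_force: [0.3, 0.4, -2.8]
grip_width: 0.0127
```

```bash
python3 -c "
from h import *
go(.469,.116,.245,-5.1);gheld('w25.png')
"
```

```text
t 51.4 pos [0.4681 0.1143 0.2585] ty -5.18 F [ 0.3  0.4 -2.8] w 0.0127 j [ 0.24  0.22  0.02  1.4  -0.01  0.33]
  d before turn [ 1.9  1.1 13.4] d after turn [ 1.9  1.1 13.4] turn -0.08 tz [-0.027 -0.014 -1.   ]
guard top plane world [ 0.0026 -0.0144  0.2233] tool [-0.0019 -0.0295  0.0353]
hole px 277.2 53.3 size 39.9 42.2 world [0.367  0.1229 0.2229] tool [-0.     -0.1006  0.0382] to pin2 world [0.0014 0.0015]
```

View pics/w25.png

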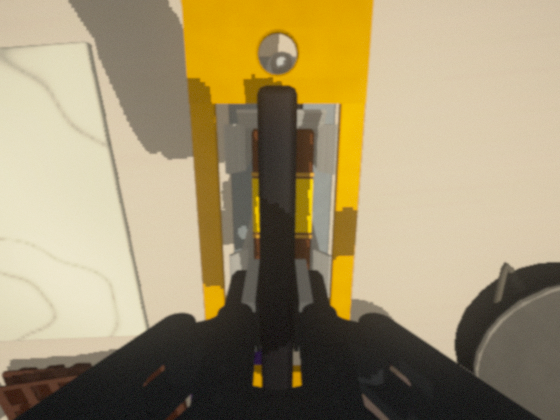

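Call:
send_rows([
  [[0.0015,0.0012,0,0],[0,0,0,0],[0,0,0.004,0],[0,0,0.004,0],[0,0,0.004,0],[0,0,0,0],[0,0,0,0],[0,0,0,0]],
])

```text
clock: 52.25
eef_pos: [0.4693, 0.1158, 0.2454]
tool_rot: [0.738, 0.675, -0.015, -0.004]
ft_force: [0.3, -0.6, -2.3]
grip_width: 0.0125
```

```bash
python3 -c "
from h import *
go(.469,.116,.235,-5.1);gheld('w26.png')
c=cam('scene');cv2.imwrite('pics/s26.png',cv2.resize(c['image'][130:250,160:280],None,fx=5,fy=5)[:,:,::-1])
"
```

```text
t 52.25 pos [0.4693 0.1158 0.2454] ty -5.17 F [ 0.3 -0.6 -2.3] w 0.0125 j [ 0.25  0.23 -0.    1.37 -0.01  0.34]
  d before turn [ 0.4 -0.  10.4] d after turn [ 0.4 -0.  10.4] turn -0.07 tz [-0.027 -0.014 -1.   ]
guard top plane world [ 0.0028 -0.0145  0.2103] tool [-0.0018 -0.0295  0.0353]
hole px 277.2 53.5 size 39.9 42.0 world [0.3682 0.1243 0.2099] tool [ 0.     -0.1005  0.0382] to pin2 world [0.0002 0.0001]
```

View pics/w26.png

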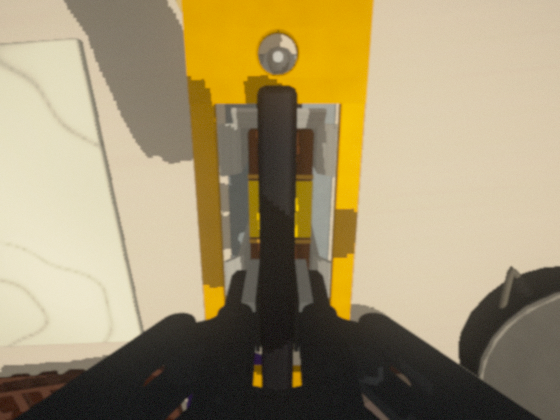

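View pics/s26.png

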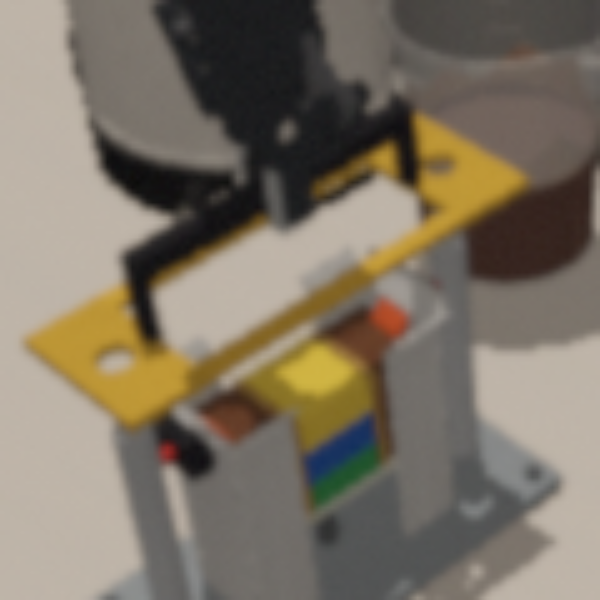

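Call:
send_rows([
  [[0,0,0.004,0],[0,0.0002,0.004,0],[0,0.0002,0.004,0],[0,0.0002,0.004,0],[0,0,0,0],[0,0,0,0],[0,0,0,0],[0,0,0,0]],
])

```text
clock: 53.15
eef_pos: [0.4696, 0.1155, 0.2281]
tool_rot: [0.738, 0.674, -0.014, -0.004]
ft_force: [-0.6, -0.6, -2.3]
grip_width: 0.0131
```

```bash
python3 -c "
from h import *
go(.469,.116,.206,-5.1);gheld('w27.png')
c=cam('scene');cv2.imwrite('pics/s27.png',cv2.resize(c['image'][130:250,160:280],None,fx=5,fy=5)[:,:,::-1])
"
```

```text
t 53.15 pos [0.4696 0.1155 0.2281] ty -5.17 F [-0.6 -0.6 -2.3] w 0.0131 j [ 0.25  0.24 -0.04  1.33 -0.01  0.34]
  d before turn [ 0.8 -0.1 22.1] d after turn [ 0.8 -0.1 22.1] turn -0.07 tz [-0.026 -0.013 -1.   ]
guard top plane world [ 0.003  -0.0144  0.1929] tool [-0.0017 -0.0293  0.0352]
hole px 277.1 53.5 size 39.9 42.1 world [0.3686 0.124  0.1925] tool [-0.     -0.1005  0.0382] to pin2 world [-0.0002  0.0004]
```

View pics/s27.png

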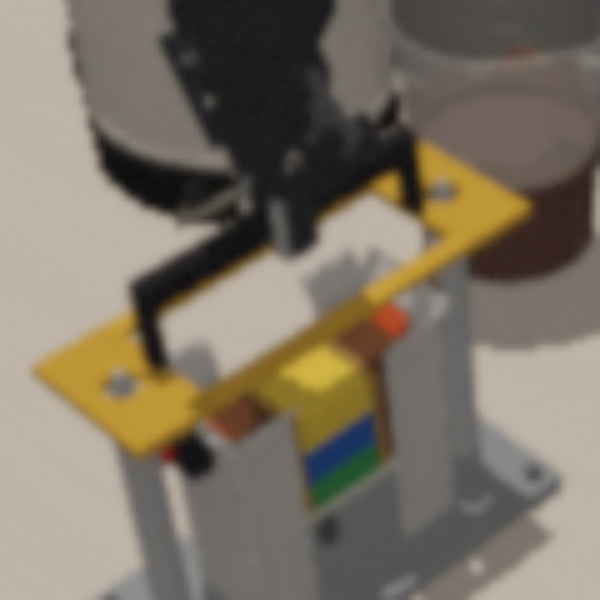

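Both pins poke through the holes. Continue down gently.

Call:
send_rows([
  [[0.0005,0,0.004,0],[0,0.0001,0.004,0],[0,0.0001,0.004,0],[0,0.0001,0.004,0],[0,0,0.003,0],[0,0,0,0],[0,0,0,0],[0,0,0,0]],
])

```text
clock: 54.05
eef_pos: [0.4692, 0.1157, 0.2071]
tool_rot: [0.738, 0.674, -0.015, -0.004]
ft_force: [0.9, -0.5, -3.7]
grip_width: 0.013
```

```bash
python3 -c "
from h import *
go(.469,.116,.206,-5.1);gheld('w28.png')
c=cam('scene');cv2.imwrite('pics/s28.png',cv2.resize(c['image'][130:250,160:280],None,fx=5,fy=5)[:,:,::-1])
"
```

```text
t 54.05 pos [0.4692 0.1157 0.2071] ty -5.17 F [ 0.9 -0.5 -3.7] w 0.013 j [ 0.25  0.25 -0.08  1.27 -0.01  0.34]
  d before turn [ 0.3 -0.2  1.1] d after turn [ 0.3 -0.2  1.1] turn -0.07 tz [-0.027 -0.014 -1.   ]
guard top plane world [ 0.0022 -0.0144  0.1719] tool [-0.0018 -0.029   0.0353]
hole px 277.0 53.3 size 39.6 43.7 world [0.3681 0.1242 0.1716] tool [-1.000e-04 -1.006e-01  3.820e-02] to pin2 world [0.0003 0.0002]
```

View pics/s28.png

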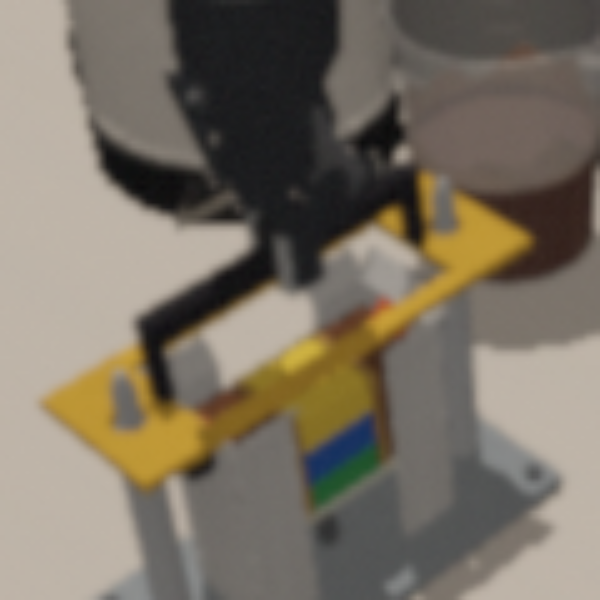

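Call:
send_rows([
  [[0,0,0.0015,0],[0,0,0.001,0],[0,0,0,0],[0,0,0,0],[0,0,0,0],[0,0,0,0],[0,0,0,0],[0,0,0,0]],
])

```text
clock: 54.95
eef_pos: [0.4696, 0.1158, 0.2055]
tool_rot: [0.738, 0.675, -0.014, -0.004]
ft_force: [0.5, 0.7, -2.3]
grip_width: 0.0128
```

Call:
send_rows([
  [[0,0,0,0],[0,0,0,0],[0,0,0,0],[0,0,0,0],[0,0,0,0],[0,0,0,0],[0,0,0,0],[0,0,0,0]],
], hand=-1)

```text
clock: 55.75
eef_pos: [0.4712, 0.1162, 0.2074]
tool_rot: [0.738, 0.675, -0.012, -0.002]
ft_force: [-0.1, 0.9, 0.6]
grip_width: 0.0854
```

```bash
python3 -c "
from h import *
go(.469,.116,.206,-5.1);gheld('w29.png')
"
```

```text
t 55.75 pos [0.4712 0.1162 0.2074] ty -5.17 F [-0.1  0.9  0.6] w 0.0854 j [ 0.25  0.25 -0.08  1.27 -0.01  0.34]
  d before turn [-0.4 -2.2  1.4] d after turn [-0.4 -2.2  1.4] turn -0.07 tz [-0.02  -0.012 -1.   ]
guard top plane world [-0.0017 -0.0008  0.1697] tool [-0.0128 -0.0176  0.0376]
hole px 275.7 48.4 size 39.4 45.3 world [0.3681 0.1243 0.1699] tool [-0.0007 -0.1027  0.0395] to pin2 world [0.0003 0.0001]
```

View pics/w29.png

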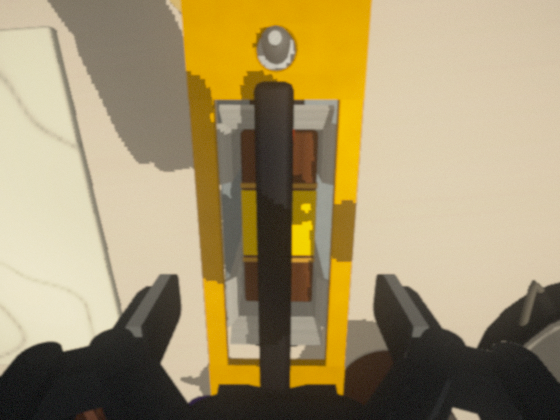

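Call:
send_rows([
  [[0,0,-0.01,0],[0,0,-0.02,0],[0,0,-0.02,0],[0,0,-0.02,0],[0,0,-0.02,0],[0,0,-0.02,0],[0,0,-0.02,0],[0,0,0,0]],
])

```text
clock: 56.6
eef_pos: [0.4735, 0.1177, 0.3466]
tool_rot: [0.738, 0.675, -0.011, -0.002]
ft_force: [0.5, 0.3, -0.1]
grip_width: 0.0849
```

Call:
send_rows([
  [[-0.02,-0.02,0,0],[-0.02,-0.02,0,0],[-0.02,-0.02,0,0],[-0.02,-0.02,0,0],[-0.02,-0.02,0,0],[-0.02,0,0,0],[-0.02,0,0,0],[0,0,0,0]],
])

```text
clock: 57.4
eef_pos: [0.3553, -0.0162, 0.3465]
tool_rot: [0.737, 0.676, -0.012, -0.003]
ft_force: [-0.2, -0.0, 0.3]
grip_width: 0.0856
```

```bash
python3 -c "
from h import *
go()
c=cam('scene');cv2.imwrite('pics/s30.png',cv2.resize(c['image'][110:270,140:340],None,fx=3.7,fy=3.7)[:,:,::-1])
P=pts(c);hsv=cv2.cvtColor(c['image'],cv2.COLOR_RGB2HSV)
c2=cam('top');cv2.imwrite('pics/t30.png',cv2.resize(c2['image'][110:330,120:320],None,fx=2.7,fy=2.7)[:,:,::-1])
for n,c in(('scene',c),('top',c2)):
    P=pts(c);hsv=cv2.cvtColor(c['image'],cv2.COLOR_RGB2HSV)
    Y=(hsv[...,0]>15)&(hsv[...,0]<30)&(hsv[...,1]>150)&(P[...,2]>.16)&(P[...,2]<.18)&(P[...,1]>.0)&(P[...,1]<.25)
    q=P[Y];print(n,Y.sum(),[np.round(x,4) for x in rect(P,Y)],np.linalg.lstsq(np.c_[q[:,:2]-[.468,.116],np.ones(len(q))],q[:,2],rcond=None)[0].round(4))
    for z0,z1 in((.11,.135),):
        a=np.radians(-5.1);d=P[...,:2]-[.468,.116];u=d@[np.cos(a),np.sin(a)];v=d@[-np.sin(a),np.cos(a)]
        m=(P[...,2]>z0)&(P[...,2]<z1)&(abs(u)<.06)&(abs(v)<.022)&(hsv[...,1]>70)
        if m.sum()>20:print('bar top',m.sum(),np.linalg.lstsq(np.c_[u[m],v[m],np.ones(m.sum())],P[...,2][m],rcond=None)[0].round(4))
"
```

```text
t 57.4 pos [ 0.3553 -0.0162  0.3465] ty -5.01 F [-0.2 -0.   0.3] w 0.0856 j [-0.03 -0.06 -0.06  1.59 -0.01  0.05]
  d before turn [0. 0. 0.] d after turn [0. 0. 0.] turn 0 tz [-0.022 -0.012 -1.   ]
scene 856 [array([0.4685, 0.1155]), np.float64(245.2574), np.float64(86.3604), np.float32(174.9496)] [0.0008 0.0139 0.1719]
bar top 294 [0.0104 0.1566 0.1297]
top 1657 [array([0.4692, 0.1175]), np.float64(243.9052), np.float64(82.2523), np.float32(174.8867)] [-0.     -0.0057  0.1705]
bar top 521 [0.0059 0.0591 0.1296]
```

View pics/s30.png

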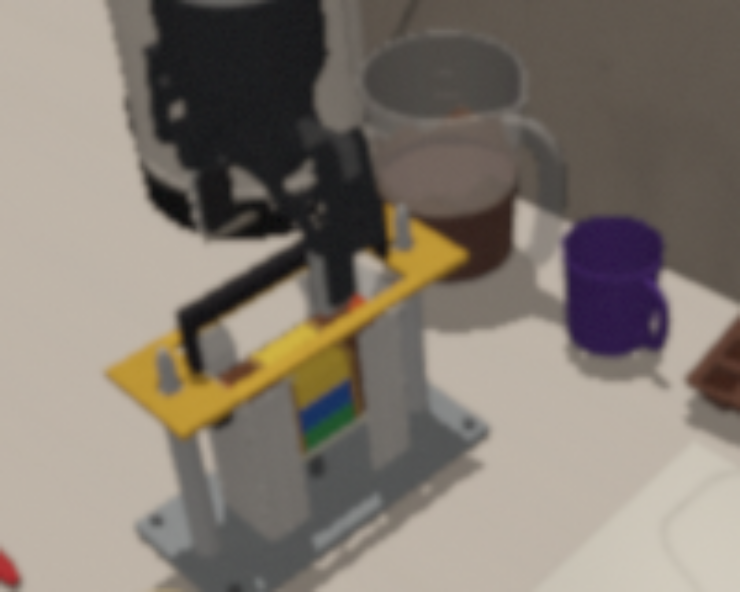

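View pics/t30.png

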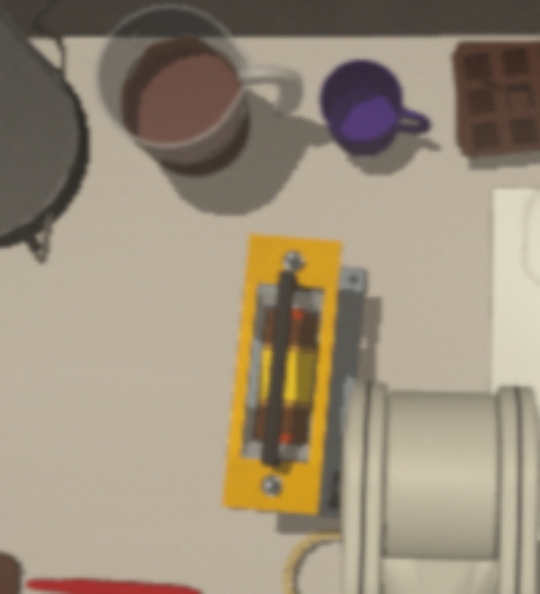

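```bash
python3 -c "
from h import *
print(order.job_done())
go()"
```

```text
the job is handed in; nothing more can be done
None
the job is handed in; nothing more can be done
```

All three bars that were present (green, blue, yellow; no red one) are pressed into the magazine with both catches over each. The guard hangs on both pins, and I handed the job in at about 57 s of the 210 s. The hand-in reports no verdict, so these are my own checks from the images and range readings:

- **Bars:** after each press, the bar on top measured 129 to 130 mm up and level to about 0.013 rad lengthwise. The limit is 0.06 rad. I saw both orange catches over the green, the blue and, in the last views, the yellow bar. The first green press tilted the bar in the grip, so I released it and pressed it down with closed fingers. The other two were laid in and pressed the same way.
- **Guard:** it was knocked about 4 cm towards the urn during the run, so I measured it again and slid it clear of the urn's tap before lifting. Its middle is within about 2 mm of the axis and its long axis within about 0.3° of the magazine's. Its top measured about 170 mm up, so the underside is at 164 to 166 mm, level to about 0.015 rad.
- **Bystanders:** the arm did not go near the cocoa jug or the purple mug, and both stand upright in the last pictures. I did not measure their positions again at the end.
- **Robot:** the gripper is open and clear of everything, and the last force reading was about 0 N.
- **Readings that disagreed:** the cameras differ by 2 to 3 mm sideways. I worked from the wrist camera, which matched the tool position best. The last bar readings also showed a large sideways slope (0.06 to 0.16 rad). The frame and handle cover part of that view, and the wrist-camera check right after the yellow press showed only 0.008 rad, so I did not trust the later figure.

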